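# Empty the canister magazine and stack the tablet canisters

## Task

Empty the tablet magazine for the stock count: with the push rod, push every canister out of its tube from the loading end (blue strip) until it lies clear on the rails at the far side, then lay the rod in the steel instrument tray. Stack the pushed-out canisters lying down on the row in the stock tray, pyramid fashion, each resting squarely in a gap between two below it with its ends in line with theirs: fill the second row, and only a fourth canister goes on top. Leave the bottom row in place and the other things on the bench alone.

Things in the scene. Friction and masses are not known exactly. Their poses are not given: they have to be found in the camera images.
- magazine: Canister magazine, fixed: four clear tubes between two aluminium end plates (240 mm wide, 90 mm high). Origin on the bench under the tubes' middle; y runs along them from the loading end (blue strip) to the outfeed end. Tubes y -40 to 40 mm, x = -87, -29, 29, 87 mm, axes 55 mm up, bore 42.6 mm, 22 mm sight slot on top. Base plate 10 mm thick, y -54 to 182 mm.
- exit_1 (a point): Mouth of the tube at x = -87 mm at the outfeed end, on its axis; axes as the magazine's. From each exit two steel rails (8 mm thick, 20 mm apart, tops 35 mm above the bench) run on for 134 mm in y to a stop plate 60 mm high; a pushed-out canister lies on them with its axis 53 mm above the bench.
- stock_tray: Grey stock tray, fixed, open at both ends (y), with a 6 mm floor and 26 mm high side walls 163 mm apart (x); origin under its centre. It holds the bottom row of four canisters lying side by side along y, their centres 26 mm above the bench at x = -60, -20, 20, 60 mm.
- gap_1 (a point): Centre of a canister lying in the second row of the stock tray, in the gap between the first two canisters of the bottom row (61 mm above the bench); axes as the stock tray's, canister axis along y.
- gap_2 (a point): The same for the gap between the two middle canisters of the bottom row.
- gap_3 (a point): The same for the gap between the last two canisters of the bottom row.
- top_1 (a point): The same for a canister in the third row, saddled between the canisters at gap_1 and gap_2 (95 mm above the bench).
- top_2 (a point): The same, saddled between the canisters at gap_2 and gap_3.
- push_rod: Push rod, 200 mm long, 150 g: a blue square handle 26 x 26 x 80 mm, then an 18 mm aluminium shaft 112 mm long with a 26 mm black rubber foot, 10 mm thick. Origin at the handle's centre; x points along the rod to the foot; the foot's end face is 160 mm from the origin, the handle's end 40 mm behind it. Lying, its axis is 13 mm above what it lies on.
- rod_tip (a point): Centre of the end face of the push rod's rubber foot.
- instrument_tray: Shallow open steel instrument tray, fixed, 120 mm (x) by 250 mm (y) outside, 16 mm high, walls and floor 3 mm; origin under its centre. The push rod's home.
- canister_1: Canister that may be in the magazine's tube at x = -87 mm (absent in some starts), resting on the bottom of the bore about 9 mm inside both ends. Round rigid tablet canister, 40 mm diameter, 62 mm long, about 80 g, white with an orange band, blue line and white cap; origin at its centre, round axis along its own y.
- canister_2: Canister that may be in the magazine's tube at x = -29 mm (absent in some starts), resting on the bottom of the bore about 9 mm inside both ends. Round rigid tablet canister, 40 mm diameter, 62 mm long, about 80 g, white with an orange band, blue line and white cap; origin at its centre, round axis along its own y.
- canister_3: Canister that may be in the magazine's tube at x = 29 mm (absent in some starts), resting on the bottom of the bore about 9 mm inside both ends. Round rigid tablet canister, 40 mm diameter, 62 mm long, about 80 g, white with an orange band, blue line and white cap; origin at its centre, round axis along its own y.
- canister_4: Canister that may be in the magazine's tube at x = 87 mm (absent in some starts), resting on the bottom of the bore about 9 mm inside both ends. Round rigid tablet canister, 40 mm diameter, 62 mm long, about 80 g, white with an orange band, blue line and white cap; origin at its centre, round axis along its own y.
- base_1: Bottom-row canister at x = -60 mm of the stock tray, loose. Round rigid tablet canister, 40 mm diameter, 62 mm long, about 80 g, white with an orange band, blue line and white cap; origin at its centre, round axis along its own y.
- base_2: Bottom-row canister at x = -20 mm of the stock tray, loose. Round rigid tablet canister, 40 mm diameter, 62 mm long, about 80 g, white with an orange band, blue line and white cap; origin at its centre, round axis along its own y.
- base_3: Bottom-row canister at x = 20 mm of the stock tray, loose. Round rigid tablet canister, 40 mm diameter, 62 mm long, about 80 g, white with an orange band, blue line and white cap; origin at its centre, round axis along its own y.
- base_4: Bottom-row canister at x = 60 mm of the stock tray, loose. Round rigid tablet canister, 40 mm diameter, 62 mm long, about 80 g, white with an orange band, blue line and white cap; origin at its centre, round axis along its own y.
- carton_orange: Medicine carton, orange band, 55 x 75 x 105 mm high; loose bystander, to be left where it is. Origin under its centre.
- carton_flat: Flat medicine carton, blue band, 70 x 110 x 35 mm high; loose bystander, to be left where it is. Origin under its centre.
- carton_small: Small medicine carton, green band, 45 x 95 x 40 mm high; loose bystander, to be left where it is. Origin under its centre.
- jar_white: White tablet jar, 58 mm diameter, 85 mm high; loose bystander, to be left where it is. Origin under its centre.
- jar_brown: Amber jar, 48 mm diameter, 75 mm high; loose bystander, to be left where it is. Origin under its centre.

How it is judged:
On the way:
1. every canister has been pushed out of its tube and is clear of it on the outfeed side (y of each of canister_1, canister_2, canister_3, canister_4 in the frame of magazine above 0.074 m), for 0.2 s.
At the end, for the whole second after the job is handed in: The second row of the stock tray (gap_1 to gap_3) is full, a fourth canister if any lies at top_1 or top_2, each within 15 mm of its place and 0.2 rad of the tray's y, the bottom row is in place (8 mm across, 16 mm lengthwise), and the push rod lies wholly inside the instrument tray (((distance between canister_1 and gap_1 below 0.015 m and angle between the y axis of canister_1 and the y axis of stock_tray, either way round below 0.2 rad) or (distance between canister_2 and gap_1 below 0.015 m and angle between the y axis of canister_2 and the y axis of stock_tray, either way round below 0.2 rad) or (distance between canister_3 and gap_1 below 0.015 m and angle between the y axis of canister_3 and the y axis of stock_tray, either way round below 0.2 rad) or (distance between canister_4 and gap_1 below 0.015 m and angle between the y axis of canister_4 and the y axis of stock_tray, either way round below 0.2 rad)) and ((distance between canister_1 and gap_2 below 0.015 m and angle between the y axis of canister_1 and the y axis of stock_tray, either way round below 0.2 rad) or (distance between canister_2 and gap_2 below 0.015 m and angle between the y axis of canister_2 and the y axis of stock_tray, either way round below 0.2 rad) or (distance between canister_3 and gap_2 below 0.015 m and angle between the y axis of canister_3 and the y axis of stock_tray, either way round below 0.2 rad) or (distance between canister_4 and gap_2 below 0.015 m and angle between the y axis of canister_4 and the y axis of stock_tray, either way round below 0.2 rad)) and ((distance between canister_1 and gap_3 below 0.015 m and angle between the y axis of canister_1 and the y axis of stock_tray, either way round below 0.2 rad) or (distance between canister_2 and gap_3 below 0.015 m and angle between the y axis of canister_2 and the y axis of stock_tray, either way round below 0.2 rad) or (distance between canister_3 and gap_3 below 0.015 m and angle between the y axis of canister_3 and the y axis of stock_tray, either way round below 0.2 rad) or (distance between canister_4 and gap_3 below 0.015 m and angle between the y axis of canister_4 and the y axis of stock_tray, either way round below 0.2 rad)) and ((distance between canister_1 and gap_1 below 0.015 m and angle between the y axis of canister_1 and the y axis of stock_tray, either way round below 0.2 rad) or (distance between canister_1 and gap_2 below 0.015 m and angle between the y axis of canister_1 and the y axis of stock_tray, either way round below 0.2 rad) or (distance between canister_1 and gap_3 below 0.015 m and angle between the y axis of canister_1 and the y axis of stock_tray, either way round below 0.2 rad) or (distance between canister_1 and top_1 below 0.015 m and angle between the y axis of canister_1 and the y axis of stock_tray, either way round below 0.2 rad) or (distance between canister_1 and top_2 below 0.015 m and angle between the y axis of canister_1 and the y axis of stock_tray, either way round below 0.2 rad)) and linear speed of each of canister_1, canister_2, canister_3, canister_4, base_1, base_2, base_3, base_4, push_rod below 0.02 m/s and ((distance between canister_2 and gap_1 below 0.015 m and angle between the y axis of canister_2 and the y axis of stock_tray, either way round below 0.2 rad) or (distance between canister_2 and gap_2 below 0.015 m and angle between the y axis of canister_2 and the y axis of stock_tray, either way round below 0.2 rad) or (distance between canister_2 and gap_3 below 0.015 m and angle between the y axis of canister_2 and the y axis of stock_tray, either way round below 0.2 rad) or (distance between canister_2 and top_1 below 0.015 m and angle between the y axis of canister_2 and the y axis of stock_tray, either way round below 0.2 rad) or (distance between canister_2 and top_2 below 0.015 m and angle between the y axis of canister_2 and the y axis of stock_tray, either way round below 0.2 rad)) and ((distance between canister_3 and gap_1 below 0.015 m and angle between the y axis of canister_3 and the y axis of stock_tray, either way round below 0.2 rad) or (distance between canister_3 and gap_2 below 0.015 m and angle between the y axis of canister_3 and the y axis of stock_tray, either way round below 0.2 rad) or (distance between canister_3 and gap_3 below 0.015 m and angle between the y axis of canister_3 and the y axis of stock_tray, either way round below 0.2 rad) or (distance between canister_3 and top_1 below 0.015 m and angle between the y axis of canister_3 and the y axis of stock_tray, either way round below 0.2 rad) or (distance between canister_3 and top_2 below 0.015 m and angle between the y axis of canister_3 and the y axis of stock_tray, either way round below 0.2 rad)) and ((distance between canister_4 and gap_1 below 0.015 m and angle between the y axis of canister_4 and the y axis of stock_tray, either way round below 0.2 rad) or (distance between canister_4 and gap_2 below 0.015 m and angle between the y axis of canister_4 and the y axis of stock_tray, either way round below 0.2 rad) or (distance between canister_4 and gap_3 below 0.015 m and angle between the y axis of canister_4 and the y axis of stock_tray, either way round below 0.2 rad) or (distance between canister_4 and top_1 below 0.015 m and angle between the y axis of canister_4 and the y axis of stock_tray, either way round below 0.2 rad) or (distance between canister_4 and top_2 below 0.015 m and angle between the y axis of canister_4 and the y axis of stock_tray, either way round below 0.2 rad)) and x of base_1 in the frame of stock_tray between -0.0683 and -0.0523 m and y of base_1 in the frame of stock_tray between -0.016 and 0.016 m and z of each of base_1, base_2, base_3, base_4 in the frame of stock_tray below 0.032 m and x of base_2 in the frame of stock_tray between -0.0281 and -0.0121 m and y of base_2 in the frame of stock_tray between -0.016 and 0.016 m and x of base_3 in the frame of stock_tray between 0.0121 and 0.0281 m and y of base_3 in the frame of stock_tray between -0.016 and 0.016 m and x of base_4 in the frame of stock_tray between 0.0523 and 0.0683 m and y of base_4 in the frame of stock_tray between -0.016 and 0.016 m and x of push_rod in the frame of instrument_tray between -0.057 and 0.057 m and y of push_rod in the frame of instrument_tray between -0.124 and 0.124 m and z of each of push_rod, rod_tip in the frame of instrument_tray below 0.03 m and x of rod_tip in the frame of instrument_tray between -0.057 and 0.057 m and y of rod_tip in the frame of instrument_tray between -0.124 and 0.124 m); the robot touches nothing.
It fails at once if the fingers touch a canister that is still in its tube ((y of canister_1 in the frame of magazine between -0.04 and 0.04 m and x of canister_1 in the frame of magazine between -0.107 and -0.067 m and z of canister_1 in the frame of magazine between 0.03 and 0.075 m and contact force between the fingers and canister_1 above 1 N) or (y of canister_2 in the frame of magazine between -0.04 and 0.04 m and x of canister_2 in the frame of magazine between -0.049 and -0.009 m and z of canister_2 in the frame of magazine between 0.03 and 0.075 m and contact force between the fingers and canister_2 above 1 N) or (y of canister_3 in the frame of magazine between -0.04 and 0.04 m and x of canister_3 in the frame of magazine between 0.009 and 0.049 m and z of canister_3 in the frame of magazine between 0.03 and 0.075 m and contact force between the fingers and canister_3 above 1 N) or (y of canister_4 in the frame of magazine between -0.04 and 0.04 m and x of canister_4 in the frame of magazine between 0.067 and 0.107 m and z of canister_4 in the frame of magazine between 0.03 and 0.075 m and contact force between the fingers and canister_4 above 1 N)).
It fails at once if a canister comes out at the loading end ((y of canister_1 in the frame of magazine between -0.12 and -0.03 m and x of canister_1 in the frame of magazine between -0.107 and -0.067 m and z of canister_1 in the frame of magazine between 0.03 and 0.075 m) or (y of canister_2 in the frame of magazine between -0.12 and -0.03 m and x of canister_2 in the frame of magazine between -0.049 and -0.009 m and z of canister_2 in the frame of magazine between 0.03 and 0.075 m) or (y of canister_3 in the frame of magazine between -0.12 and -0.03 m and x of canister_3 in the frame of magazine between 0.009 and 0.049 m and z of canister_3 in the frame of magazine between 0.03 and 0.075 m) or (y of canister_4 in the frame of magazine between -0.12 and -0.03 m and x of canister_4 in the frame of magazine between 0.067 and 0.107 m and z of canister_4 in the frame of magazine between 0.03 and 0.075 m)).
It fails at once if a bystander is disturbed (moved over 30 mm) (distance of any of carton_orange, carton_flat, carton_small, jar_white, jar_brown from where it was at the start of the episode above 0.03 m).
Of canister_1, canister_2, canister_3, canister_4 only 3 to 4 are there at a start; the rules pass over those that are not, and their reading is None.
At some moment in a run one of push_rod may be knocked a few centimetres aside while the robot is not near it.
Once in a run the grip may slacken for a moment while it holds something.
It also fails if it takes over 210 s, if anything falls off the work surface, if the arm or the gripper's body presses on something with over 40 N, if the wrist force passes 120 N, or if a joint passes its speed limit or range.

## Robot

A 6-joint arm with a two-finger parallel gripper is mounted at the origin on the work surface. World frame = base frame: x ahead of the robot, y to its left, z up, the work surface at z = 0. Lengths are in m, angles in rad, forces in N, time in s.
With the tool pointing down it reaches from about 0.35 to 0.875 m from the base axis. Payload 15.5 kg.
Tool frame: the origin (TCP) lies midway between the tips of the shut fingers; the grasp point (between the pads) lies grip_point_offset behind it (grip_point_offset is the distance from the TCP to the grasp point, in m); z points along the fingers, y is the direction in which the jaws open and shut (so a half turn about z gives the same grasp; the last joint's range is limited). The gripper opens to 85 mm and grips with 20 to 120 N. Pads are 22 mm wide; open, the fingers measure 114 mm over their backs; the gripper's body (76 mm by 85 mm) begins 54 mm behind the grasp point. The pads swing forward as they close: fully open they stand 13 mm farther back than shut.
Start: joints at [-1.226, 0.494, 1.345, -0, 1.302, -0.096], TCP at [0.267, -0.565, 0.231] pointing down, gripper open.
Joint ranges: [-2.91, 2.91], [-0.82, 2.16], [0.22, 2.67], [-1.22, 4.37], [0.12, 2.79], [-3.08, 3.08]. Speed limits (rad/s): [1.89, 1.89, 2.57, 3.01, 3.01, 3.01].

## Interface

Orientations are given as a rotation vector (axis times angle).
In Python, from workcell import state, get_image, camera_params, hand_in, boxes_of, masks_of, place_of, grip_point_offset gives the robot as it stands.
- The arm moves only by the tool servo_tool, never from a script. Its argument "rows" is a list of rows, each an object with "linear": the shift along the tool's x, y, z in m, a list of three; "spin": the turn about the tool's z in degrees. A call has 1 to 20 rows; each row shifts and turns the commanded pose from where the row before left it, along the tool's axes as they then stand; what a row does not reach is not made up. A row lasts 1/12 s, in which the tool goes at most 41.7 mm and 7.16 degrees, less where a joint would pass 70% of its speed; a pose out of reach is approached as far as the arm can. A call with a gripper value outside its range is refused whole. "gripper" is the closure, from 0 (fully open) to 1 (shut), set as the call begins (left out, the last holds). The fingers move at their own pace and stop on an object; the grip force is fixed at half the most. Time passes only in rows, so rows that do not move let the fingers close. It gives the time, the measured TCP pose, the force and the opening at its end, in the units of the state.
- state(): the state, without advancing time (a new reading comes with each control period).
- get_image(name): name is "scene" or "top" or "wrist"; returns the picture (384x512x3 uint8, red, green, blue); there is no depth.
- camera_params(name): a dict with "fx", "fy", "cx", "cy" (pixels), "rvec" (rotation vector, rad) and "tvec" (3), from world to camera coordinates, as OpenCV has them; the wrist camera has in their place "hand_eye" (4x4, takes a point from camera to tool coordinates, whose origin is the TCP and whose axes are the flange's). Camera axes: x right, y down, z forward; pixel columns grow to the right and rows downward; lengths in m; the calibration is good to about 2 mm. A picture is of the moment at which its call begins: read the wrist's pose just before it. camera_params takes no time and is no camera call.
- hand_in(): hands the job in, once; it reports no verdict.
Trained networks look in the newest picture that a camera, given by its name, has taken for a name from the list of things; names that differ only in an ending like _2 or _b are one class to them, and where a whole thing is asked for, a point or a joint stands for the part that bears it (a point fixed in the world has none). Each returns a list of dicts, best first, with "conf" (0 to 1); they miss things now and then, are a little off and sometimes report something else, mostly with a low value. They report only what shows in the picture. A call takes as long as a camera call.
- boxes_of(thing, camera): "extent" ([left, top, width, height] in pixels, round what is visible of it).
- masks_of(thing, camera): "region" (384x512 bool, what is visible of it) and "extent" ([left, top, width, height] in pixels, round what is visible of it).
- place_of(thing, camera): "at" ([column, row] in pixels: a listed point, or the origin of a listed thing).
The state is a dict: "time_s": time; "joint_positions": joint angles; "dq": joint speeds; "tau": joint torques, N m; "ee_pos": TCP position; "orientation": TCP orientation; "wrist_force": force on the tool from outside, world axes, zero at the start; "ft_torque": the same for the moment, N m; "grip_width": finger opening in m.
Only numpy, scipy, OpenCV 4.12 (cv2) and the standard library are available. Lean on these libraries where they do the work, as an engineer would, in place of code of your own. Each camera call takes 0.05 s, during which the arm holds its last target.

## Working session

There is one attempt and no reset: what is moved stays moved. The work goes in short steps, Python scripts to look and compute and a tool call to move; the robot and the scene stay as the last step left them, time stands still between calls to the robot, and variables do not carry over. Pictures are saved under pics/ and viewed, and the job is handed in when it is done.

Besides the shell and the picture viewer there is one more tool, called after ">>>" by a JSON object that holds its "method" and its "body", one argument or row to a line. servo_tool: Moves the arm, as the interface text tells. Its arguments: {"type":"object","properties":{"rows":{"type":"array"},"gripper":{"type":"number"}},"required":["rows"]}

```bash
ls; mkdir -p pics; python3 - <<'E'
from workcell import *
import cv2
print(state()); 
import workcell
print(grip_point_offset if not callable(grip_point_offset) else grip_point_offset())
for n in ["scene","top","wrist"]:
    im=get_image(n); cv2.imwrite(f"pics/a_{n}.png",im[:,:,::-1]); print(n,camera_params(n))
E
```

```text
pics
{'time_s': 0.0, 'joint_positions': array([-1.22551066e+00,  4.94175793e-01,  1.34614571e+00,  3.16219622e-07,
        1.30249499e+00, -9.54797549e-02]), 'dq': array([-2.46621074e-04, -7.50863631e-05,  2.58725342e-03, -1.67217880e-03,
       -6.75958627e-06, -4.25367114e-04]), 'tau': array([ 2.39933463e-03, -8.82146788e+01, -3.83869600e+01,  1.07627221e-05,
        1.00588636e-02, -1.64706768e-05]), 'ee_pos': array([ 0.26653489, -0.56491307,  0.23069991]), 'orientation': array([-3.06442470e+00, -6.86496278e-01,  2.38922591e-04]), 'wrist_force': array([-1.61253662,  0.62161915, -0.58731879]), 'ft_torque': array([-0.00721416, -0.0340088 , -0.05445334]), 'grip_width': 0.08507311201522653}
0.0187
scene {'fx': 440.81376016476577, 'fy': 440.81376016476577, 'cx': 256.2787632922298, 'cy': 190.03656319068222, 'rvec': array([ 1.67892363,  2.17362851, -0.62091125]), 'tvec': array([ 0.10370144, -0.38611905,  1.52359033])}
top {'fx': 410.0840347658908, 'fy': 410.0840347658908, 'cx': 252.8608456710976, 'cy': 191.85418509370902, 'rvec': array([ 2.18634593, -1.9922617 ,  0.24074626]), 'tvec': array([-0.02105768,  0.54230263,  0.90344997])}
wrist {'fx': 320.6322526820476, 'fy': 320.6322526820476, 'cx': 262.8866127180996, 'cy': 191.73632147851677, 'hand_eye': array([[ 4.01545930e-04, -9.48646613e-01, -3.16337545e-01,
         8.20311594e-02],
       [ 9.99999807e-01,  5.31069953e-04, -3.23236559e-04,
         7.59964031e-04],
       [ 4.74634631e-04, -3.16337354e-01,  9.48646643e-01,
        -1.42617201e-01],
       [ 0.00000000e+00,  0.00000000e+00,  0.00000000e+00,
         1.00000000e+00]])}
```

View pics/a_scene.png

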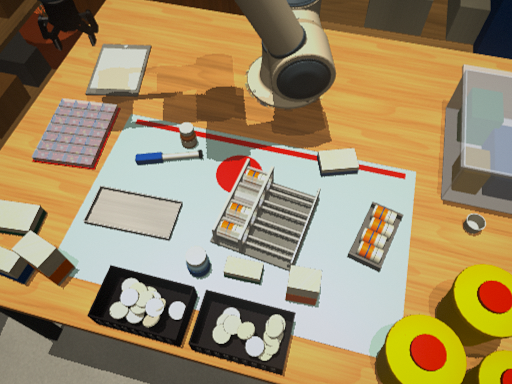

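View pics/a_top.png

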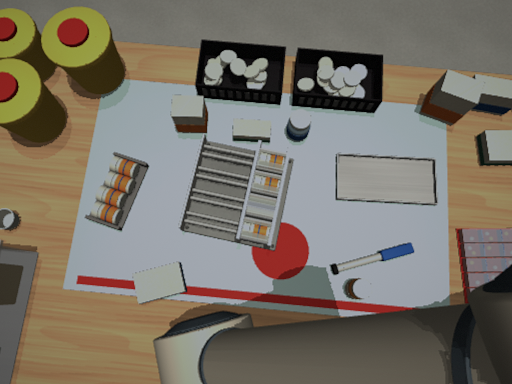

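View pics/a_wrist.png

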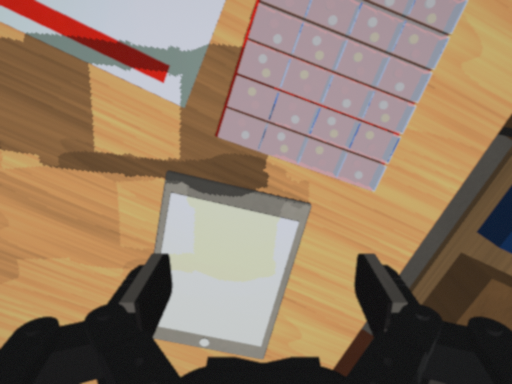

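```bash
cat > h.py <<'E'
import numpy as np, cv2
from workcell import *
from scipy.spatial.transform import Rotation as R
def cam(n):
    p=camera_params(n); K=np.array([[p['fx'],0,p['cx']],[0,p['fy'],p['cy']],[0,0,1]])
    if n=='wrist':
        s=state(); T=np.eye(4); T[:3,:3]=R.from_rotvec(s['orientation']).as_matrix(); T[:3,3]=s['ee_pos']
        M=np.linalg.inv(T@p['hand_eye']); return K,M[:3,:3],M[:3,3]
    return K,R.from_rotvec(p['rvec']).as_matrix(),np.array(p['tvec'])
def proj(c,P):
    K,Rm,t=c; q=(np.atleast_2d(P)@Rm.T+t)@K.T; return q[:,:2]/q[:,2:]
def back(c,uv,z):
    K,Rm,t=c; d=Rm.T@np.linalg.inv(K)@np.array([uv[0],uv[1],1.]); o=-Rm.T@t
    return o+d*(z-o[2])/d[2]
def snap(n,name,crop=None,f=1,draw=()):
    im=get_image(n)[:,:,::-1].copy(); x0,y0,w,h=crop or (0,0,512,384)
    im=cv2.resize(im[y0:y0+h,x0:x0+w],None,fx=f,fy=f,interpolation=cv2.INTER_CUBIC)
    for u in draw: cv2.circle(im,(int((u[0]-x0+.5)*f),int((u[1]-y0+.5)*f)),2,(255,0,255),-1)
    cv2.imwrite('pics/'+name+'.png',im)
def local(o,yaw,P):
    P=np.atleast_2d(P); c,s=np.cos(yaw),np.sin(yaw)
    return np.array(o)+P@np.array([[c,s,0],[-s,c,0],[0,0,1]])
E
python3 - <<'E'
from h import *
zs=dict(magazine=0,exit_1=.055,stock_tray=0,gap_1=.061,gap_2=.061,gap_3=.061,push_rod=.013,rod_tip=.013,instrument_tray=0,canister_1=.053,base_1=.026,jar_brown=0,carton_flat=0)
for n in ['top','scene']:
    get_image(n); c=cam(n)
    for k,z in zs.items():
        for d in place_of(k,n)[:4]:
            print(n,k,round(d['conf'],2),np.round(d['at'],1),np.round(back(c,d['at'],z),4)[:2])
snap('top','b_mag',(170,125,140,135),5)
snap('scene','b_mag2',(200,145,130,125),5)
E
```

```text
top magazine 0.96 [262.  200.1] [0.5385 0.0058]
top exit_1 0.85 [239.9 224.4] [0.4634 0.0525]
top stock_tray 0.89 [117.  189.4] [0.532  0.3728]
top stock_tray 0.34 [117.6 169.4] [0.5842 0.3802]
top gap_1 0.88 [115.  168.6] [0.5693 0.3643]
top gap_2 0.88 [115.  168.6] [0.5693 0.3643]
top gap_3 0.88 [115.  168.6] [0.5693 0.3643]
top push_rod 0.78 [396.2 253.8] [ 0.4338 -0.3271]
top push_rod 0.25 [248.6 133. ] [0.709  0.0557]
top rod_tip 0.9 [331.1 267.8] [ 0.3862 -0.1727]
top instrument_tray 0.86 [381.5 176.3] [ 0.6287 -0.2921]
top instrument_tray 0.29 [263.4 184.4] [0.5794 0.0058]
top canister_1 0.69 [267.8 182.6] [ 0.5709 -0.0041]
top canister_1 0.59 [256.1 228.1] [0.4586 0.0139]
top canister_1 0.46 [274.6 159.7] [ 0.63   -0.0158]
top canister_1 0.18 [239.8 224.2] [0.4642 0.0528]
top base_1 0.86 [107.7 215.4] [0.4601 0.3748]
top base_1 0.78 [119.2 183.6] [0.5415 0.3605]
top base_1 0.74 [253.3 132.5] [0.7063 0.0433]
top base_1 0.73 [121.9 167.2] [0.5839 0.361 ]
top jar_brown 0.63 [272.7 160.5] [ 0.6449 -0.0125]
top jar_brown 0.59 [163.8 280.6] [0.3198 0.2229]
top jar_brown 0.57 [353.5
[... 1114 characters left out ...]
62 [386.6 216. ] [0.4627 0.3895]
scene rod_tip 0.59 [381.4 215.2] [0.4638 0.3753]
scene rod_tip 0.58 [302.4 292.3] [0.7352 0.2073]
scene instrument_tray 0.77 [133.1 212.2] [ 0.6226 -0.3052]
scene canister_1 0.73 [240.6 210.8] [ 5.692e-01 -4.000e-04]
scene canister_1 0.5 [232.  228.2] [ 0.6254 -0.0081]
scene canister_1 0.44 [258.5 176.5] [0.4499 0.0185]
scene base_1 0.8 [376.6 240.5] [0.5513 0.3693]
scene base_1 0.67 [381.9 214.3] [0.4684 0.3741]
scene base_1 0.67 [375.5 229.1] [0.5182 0.3625]
scene base_1 0.66 [367.6 254.4] [0.5971 0.3513]
scene jar_brown 0.91 [187.5 143.6] [ 0.3527 -0.2368]
scene jar_brown 0.67 [256.5 180.4] [0.4312 0.0072]
scene carton_flat 0.89 [333.6 165.4] [0.321 0.219]
```

View pics/b_mag.png

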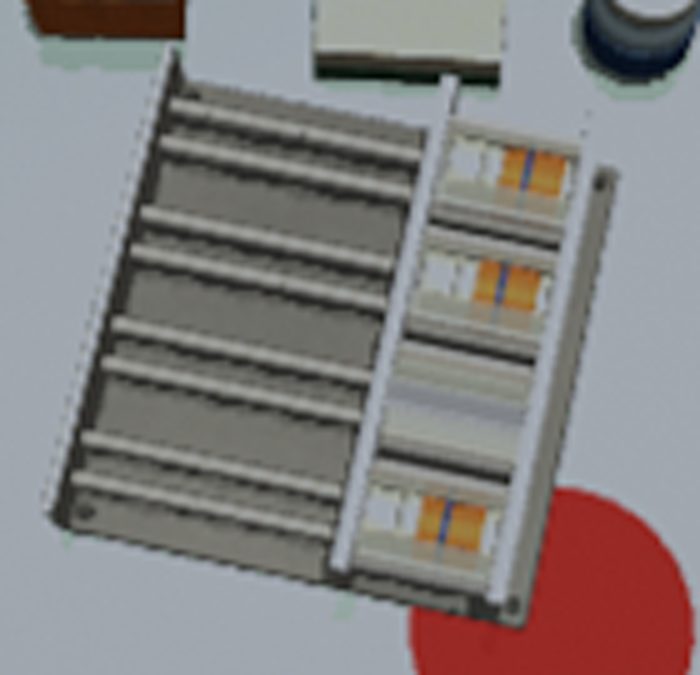

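View pics/b_mag2.png

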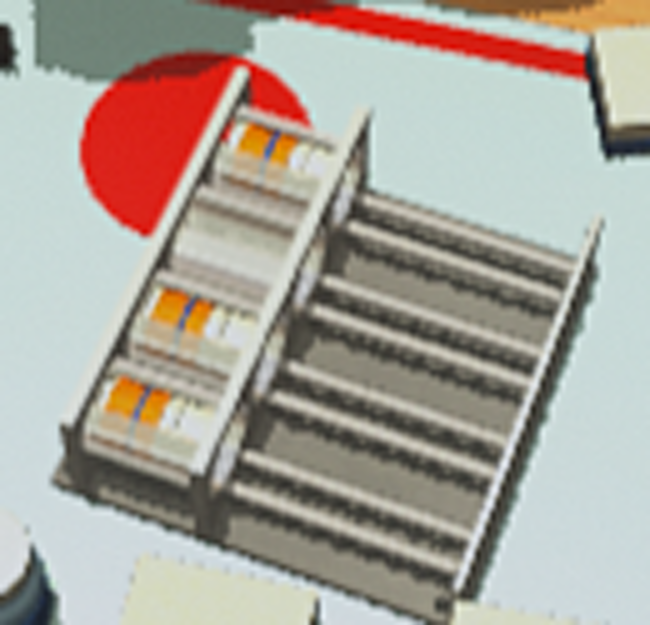

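```bash
cat > fit.py <<'E'
from h import *
from scipy.optimize import least_squares
def fit(obs,x0):
    cams={n:cam(n) for n in {o[0] for o in obs}}
    f=lambda p:np.concatenate([(proj(cams[n],local([p[0],p[1],0],p[2],P))[0]-uv) for n,uv,P in obs])
    r=least_squares(f,x0,loss='soft_l1'); return r.x,f(r.x).reshape(-1,2)
E
python3 - <<'E'
from fit import *
t=lambda u,v:np.array([170+u/5-.5,125+v/5-.5]); s=lambda u,v:np.array([200+u/5-.5,145+v/5-.5])
o=[('top',t(525,628),[-.12,-.054,.01]),('top',t(619,170),[.12,-.054,.01]),
('top',t(172,46),[.12,.178,.06]),('top',t(50,520),[-.12,.178,.06]),
('top',t(447,77),[.12,.037,.09]),('top',t(342,572),[-.12,.037,.09]),
('scene',s(55,480),[.12,-.054,.01]),('scene',s(442,612),[.12,.182,.01]),
('scene',s(600,222),[-.12,.178,.06]),('scene',s(242,70),[-.12,-.037,.09]),('scene',s(365,112),[-.12,.037,.09])]
p,r=fit(o,[.54,0,-.2]); print(p,np.rad2deg(p[2])); print(np.round(r,1))
for n in ['top','scene']:
    P=local([p[0],p[1],0],p[2],[[a,b,c] for a in(-.12,.12) for b,c in((-.054,.01),(.182,.01),(-.04,.09),(.04,.09),(.178,.06))]+[[a,b,.053] for a in (-.087,-.029,.029,.087) for b in (-.031,.031,.04,.174)])
    snap(n,'c_'+n,(170,125,140,135) if n=='top' else (200,145,130,125),5,proj(cam(n),P))
E
```

```text
[ 0.54054392  0.00200299 -0.1141629 ] -6.541052488866188
[[ 1.2  0.4]
 [ 0.5 -0.6]
 [-0.9 -0.8]
 [-0.6 -0.7]
 [ 0.5 -0.2]
 [-0.1 -0.3]
 [-0.8 -0.9]
 [ 4.3  2.4]
 [ 0.4 -3.1]
 [-0.1 -1.6]
 [-0.  -2.3]]
```

```bash
python3 - <<'E'
from h import *
snap('top','d_st',(75,140,85,100),6)
snap('scene','d_st2',(335,190,85,90),6)
snap('top','d_it',(320,140,130,140),5)
snap('scene','d_it2',(75,115,140,130),5)
E
```

```text
(no output)
```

View pics/c_top.png

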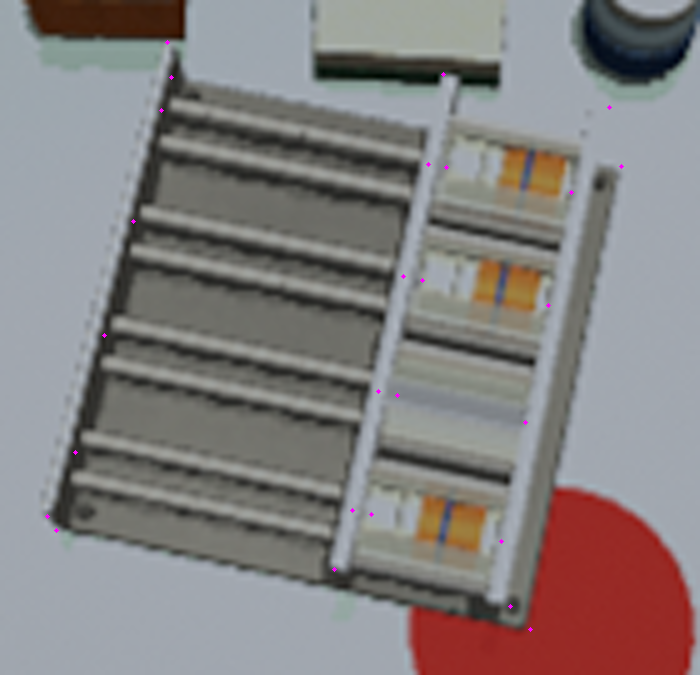

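View pics/c_scene.png

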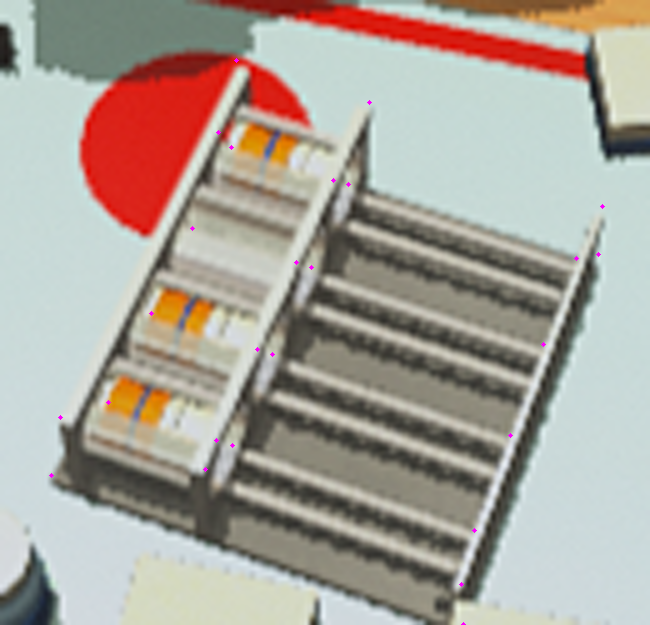

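View pics/d_st.png

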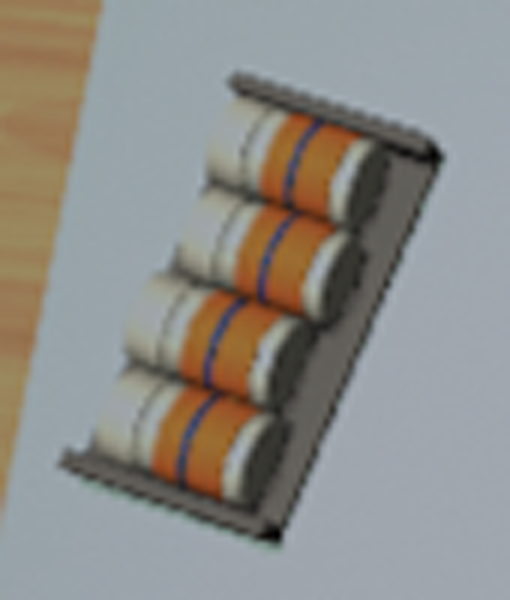

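View pics/d_st2.png

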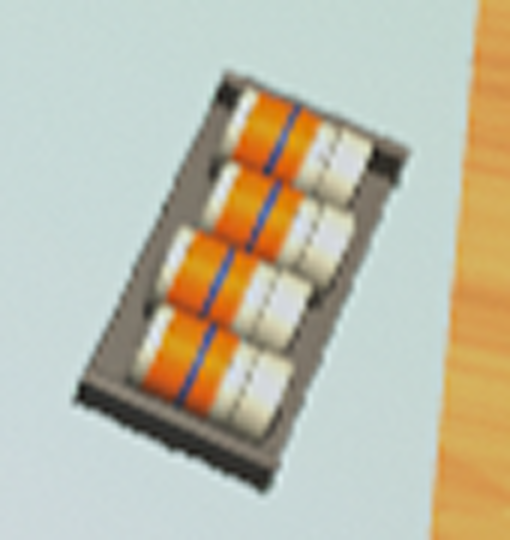

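View pics/d_it.png

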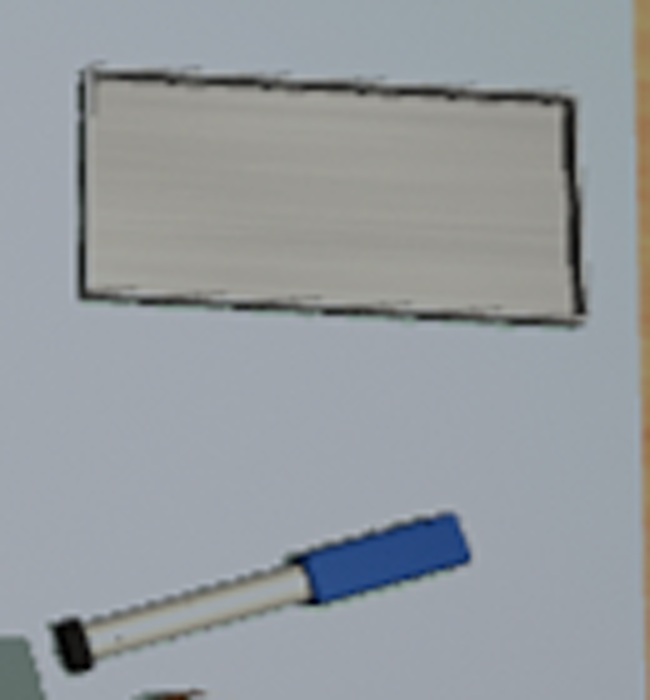

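View pics/d_it2.png

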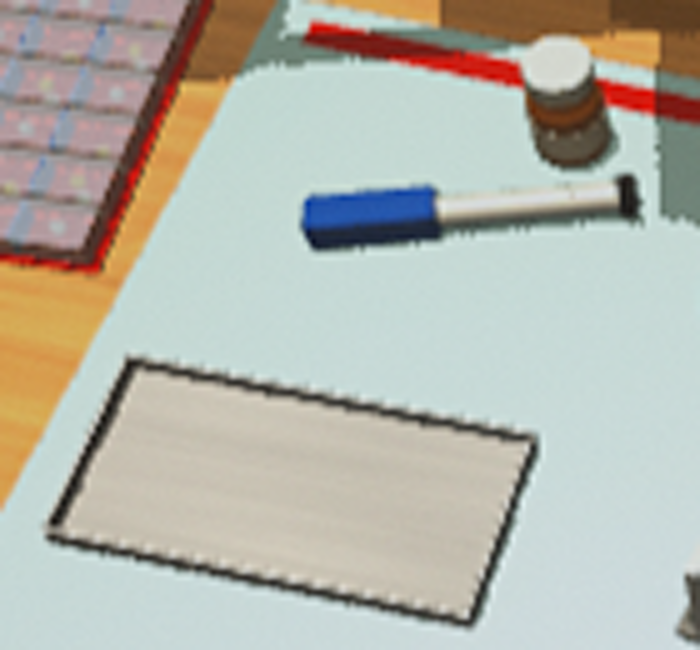

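```bash
cat >> h.py <<'E'
def go(pos=None,head=None,verbose=True):
    """print tool-frame move to world TCP pos and heading (deg, of tool x in world xy)"""
    s=state(); Rm=R.from_rotvec(s['orientation']).as_matrix()
    h=np.rad2deg(np.arctan2(Rm[1,0],Rm[0,0]))
    print('t',round(s['time_s'],2),'pos',np.round(s['ee_pos'],4),'head',round(h,2),'ztool',np.round(Rm[:,2],4),'w',round(s['grip_width'],4),'F',np.round(s['wrist_force'],1))
    if pos is not None:
        d=Rm.T@(np.array(pos)-s['ee_pos']); print('linear mm',np.round(d*1000,1))
    if head is not None:
        d=-(head-h); d=(d+90)%180-90; print('spin',round(d,2),'(or +-180) q6',round(np.rad2deg(s['joint_positions'][5]),1))
E
cat > fits.py <<'E'
from fit import *
a=lambda x0,y0,f:(lambda u,v:np.array([x0+u/f-.5,y0+v/f-.5]))
t=a(320,140,5); s=a(75,115,5)
o=[('top',t(84,68),[.06,.125,.016]),('top',t(576,96),[.06,-.125,.016]),('top',t(584,322),[-.06,-.125,.016]),('top',t(80,297),[-.06,.125,.016]),
('scene',s(130,358),[-.06,-.125,.016]),('scene',s(537,438),[-.06,.125,.016]),('scene',s(473,624),[.06,.125,.016]),('scene',s(48,538),[.06,-.125,.016])]
for q in (o,o[:4],o[4:]):
    p,r=fit(q,[.62,-.3,0]); print('itray',np.round(p,4),np.rad2deg(p[2])); print(np.round(r,1).tolist())
E
python3 fits.py; python3 -c "
from h import *
go([.41,-.25,.30],-17)"
```

```text
itray [ 0.623  -0.2981  0.0353] 2.021852933584999
[[-0.1, -1.5], [-0.0, -1.7], [0.7, -0.8], [0.2, -1.5], [0.5, -1.7], [1.1, -1.7], [0.3, -1.4], [-0.3, -2.0]]
itray [ 0.6194 -0.2978  0.0352] 2.0186629709609556
[[-0.4, -0.2], [-0.1, -0.4], [0.5, 0.7], [-0.0, -0.0]]
itray [ 0.6283 -0.2971  0.0394] 2.259318267423613
[[-0.1, -0.0], [0.7, -0.2], [0.1, 0.2], [-0.9, -0.1]]
t 1.95 pos [ 0.2667 -0.5652  0.2313] head 25.26 ztool [ 0. -0. -1.] w 0.0855 F [-0.8  0.5  0.3]
linear mm [ 264.1 -224.   -68.7]
spin 42.26 (or +-180) q6 -5.5
```

>>> {"method": "servo_tool", "body": {
  "rows": [
    {"linear":[0.0226,-0.0239,-0.0058],"spin":0},
    {"linear":[0.0226,-0.0239,-0.0058],"spin":0},
    {"linear":[0.0226,-0.0239,-0.0058],"spin":0},
    {"linear":[0.0226,-0.0239,-0.0058],"spin":0},
    {"linear":[0.0226,-0.0239,-0.0058],"spin":0},
    {"linear":[0.0226,-0.0239,-0.0058],"spin":0},
    {"linear":[0.0226,-0.0239,-0.0058],"spin":0},
    {"linear":[0.0226,-0.0239,-0.0058],"spin":0},
    {"linear":[0.0226,-0.0239,-0.0058],"spin":0},
    {"linear":[0.0226,-0.0239,-0.0058],"spin":0},
    {"linear":[0.0226,-0.0239,-0.0058],"spin":0},
    {"linear":[0.0226,-0.0239,-0.0058],"spin":0},
    {"linear":[0,0,0],"spin":-7},
    {"linear":[0,0,0],"spin":-7},
    {"linear":[0,0,0],"spin":-7},
    {"linear":[0,0,0],"spin":-7},
    {"linear":[0,0,0],"spin":-7},
    {"linear":[0,0,0],"spin":-7},
    {"linear":[0,0,0],"spin":-7},
    {"linear":[0,0,0],"spin":-7}
  ]
}}

```text
time_s: 3.62
ee_pos: [0.3896, -0.1901, 0.301]
orientation: [2.378, 2.053, 0.0]
wrist_force: [-0.6, -0.0, -0.0]
grip_width: 0.0855
```

>>> {"method": "servo_tool", "body": {
  "rows": [
    {"linear":[0,0,0],"spin":-7},
    {"linear":[0,0,0],"spin":-7},
    {"linear":[0,0,0],"spin":-7},
    {"linear":[0,0,0],"spin":-5},
    {"linear":[0,0,0],"spin":0},
    {"linear":[0,0,0],"spin":0}
  ]
}}

```text
time_s: 4.12
ee_pos: [0.3896, -0.1902, 0.301]
orientation: [1.867, 2.527, 0.0]
wrist_force: [0.3, 0.3, 0.1]
grip_width: 0.0851
```

```bash
python3 - <<'E'
from h import *
go([.39,-.19,.3],107.3)
snap('wrist','e_w',None,1.5)
c=cam('wrist')
for k,z in dict(push_rod=.013,rod_tip=.013,jar_brown=0,instrument_tray=0).items():
    for d in place_of(k,'wrist')[:2]: print(k,round(d['conf'],2),np.round(d['at'],1),np.round(back(c,d['at'],z),4)[:2])
E
```

```text
t 4.12 pos [ 0.3896 -0.1902  0.301 ] head 107.08 ztool [ 2.e-04 -1.e-04 -1.e+00] w 0.0851 F [0.3 0.3 0.1]
linear mm [0.  0.5 1. ]
spin -0.22 (or +-180) q6 -51.0
push_rod 0.64 [270.1 242.1] [ 0.4426 -0.3227]
rod_tip 0.7 [263.8 136.5] [ 0.3873 -0.1751]
jar_brown 0.77 [223.9 165. ] [ 0.3457 -0.2321]
instrument_tray 0.71 [379.2 255.4] [ 0.6149 -0.3011]
```

View pics/e_w.png

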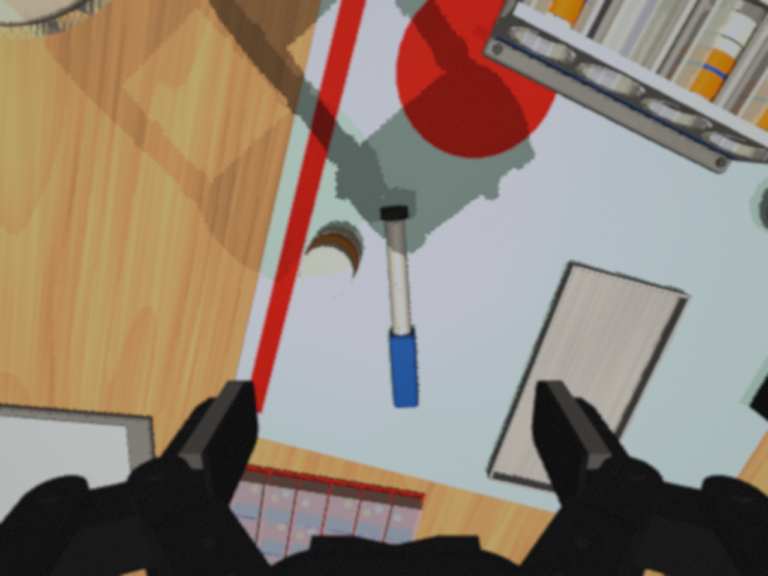

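```bash
python3 - <<'E'
from h import *
c=cam('wrist'); b=lambda u,v,z:back(c,(u/1.5-.5,v/1.5-.5),z)[:2]
# rod edges at top z=.026
for nm,l,r,z in [('foot end',(381,207),(409,206),.026),('foot/shaft',(382,220),(409,218),.026),('handle end',(393,406),(418,405),.026),('handle front',(389,335),(415,333),.026)]:
    L,Rr=b(*l,z),b(*r,z); print(nm,np.round((L+Rr)/2,4),'w',np.linalg.norm(L-Rr).round(4))
m=masks_of('push_rod','wrist')[0]; v,u=np.nonzero(m['region']); P=np.array([back(c,(a,q),.02)[:2] for a,q in zip(u,v)])
cc=P.mean(0); w,V=np.linalg.eigh(np.cov(P.T)); print('mask',cc,np.rad2deg(np.arctan2(V[1,1],V[0,1])), ((P-cc)@V[:,1]).min(),((P-cc)@V[:,1]).max())
A,B=b(485,53,.01),b(728,170,.01); print('mag base',A,B,np.linalg.norm(A-B),np.rad2deg(np.arctan2(*(B-A)[::-1])))
q=[b(570,261,.016),b(689,296,.016),b(488,475,.016)]; print('itray',q,np.linalg.norm(q[0]-q[1]),np.linalg.norm(q[0]-q[2]))
E
```

```text
foot end [ 0.3856 -0.1744] w 0.0243
foot/shaft [ 0.3892 -0.1847] w 0.0236
handle end [ 0.454  -0.3603] w 0.0249
handle front [ 0.4274 -0.2873] w 0.0247
mask [ 0.4203848 -0.2706237] 110.70373236810065 -0.10186120814944782 0.10197823578572562
mag base [ 0.41963091 -0.03554458] [ 0.65645124 -0.05976789] 0.2380559467702012 -5.840224380296229
itray [array([ 0.55467388, -0.17611133]), array([ 0.67574934, -0.17442326]), array([ 0.5670068 , -0.42188489])] 0.12108722852482874 0.2460828000326604
```

>>> {"method": "servo_tool", "body": {
  "rows": [
    {"linear":[-0.0211,0.00145,0.015],"spin":0},
    {"linear":[-0.0211,0.00145,0.015],"spin":0},
    {"linear":[-0.0211,0.00145,0.02],"spin":0},
    {"linear":[-0.0211,0.00145,0.025],"spin":0},
    {"linear":[-0.0211,0.00145,0.025],"spin":0},
    {"linear":[-0.0211,0.00145,0.025],"spin":0},
    {"linear":[0,0,0.025],"spin":-3.1},
    {"linear":[0,0,0.02],"spin":0},
    {"linear":[0,0,0.01],"spin":0},
    {"linear":[0,0,0],"spin":0},
    {"linear":[0,0,0],"spin":0}
  ]
}}

```text
time_s: 5.33
ee_pos: [0.4355, -0.3084, 0.1212]
orientation: [-1.794, -2.578, -0.0]
wrist_force: [-0.5, 0.6, 1.0]
grip_width: 0.0853
```

```bash
python3 - <<'E'
from h import *
go([.435,-.3085,.002],110.2)
snap('wrist','f_w',None,1.5,[*proj(cam('wrist'),[[.4402,-.3226,.026],[.454,-.3603,.026]])])
E
```

```text
t 5.33 pos [ 0.4355 -0.3084  0.1212] head 110.33 ztool [-2.e-04  2.e-04 -1.e+00] w 0.0853 F [-0.5  0.6  1. ]
linear mm [ 1.000e-01 -5.000e-01  1.192e+02]
spin 0.13 (or +-180) q6 -62.0
```

View pics/f_w.png

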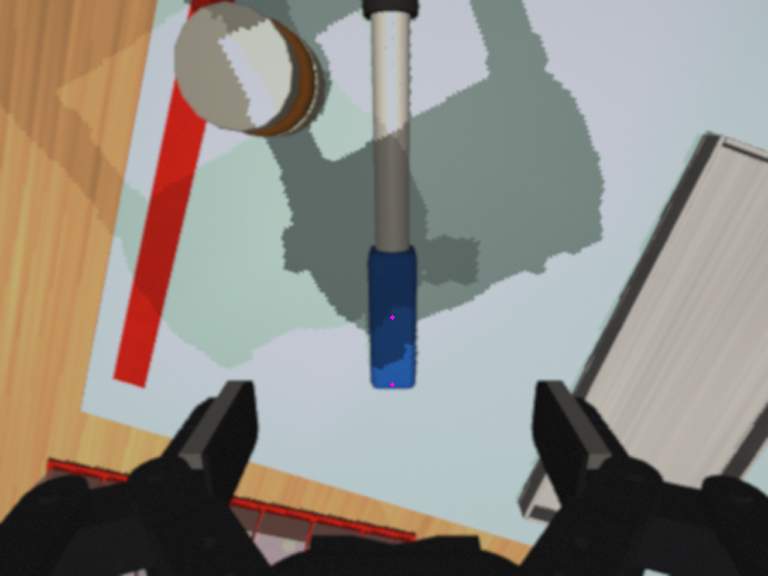

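>>> {"method": "servo_tool", "body": {
  "rows": [
    {"linear":[0,0,0.025],"spin":0},
    {"linear":[0,0,0.03],"spin":0},
    {"linear":[0,0,0.025],"spin":0},
    {"linear":[0,0,0.02],"spin":0},
    {"linear":[0,0,0.012],"spin":0},
    {"linear":[0,0,0.006],"spin":0},
    {"linear":[0,0,0],"spin":0},
    {"linear":[0,0,0],"spin":0}
  ]
}}

```text
time_s: 6.05
ee_pos: [0.4361, -0.3089, 0.004]
orientation: [1.793, 2.578, -0.0]
wrist_force: [0.9, -1.1, 0.3]
grip_width: 0.0856
```

>>> {"method": "servo_tool", "body": {
  "rows": [
    {"linear":[0,0,0],"spin":0},
    {"linear":[0,0,0],"spin":0},
    {"linear":[0,0,0],"spin":0},
    {"linear":[0,0,0],"spin":0},
    {"linear":[0,0,0],"spin":0},
    {"linear":[0,0,0],"spin":0},
    {"linear":[0,0,0],"spin":0},
    {"linear":[0,0,0],"spin":0},
    {"linear":[0,0,0],"spin":0},
    {"linear":[0,0,0],"spin":0},
    {"linear":[0,0,0],"spin":0},
    {"linear":[0,0,0],"spin":0}
  ],
  "gripper": 1
}}

```text
time_s: 7.05
ee_pos: [0.4356, -0.3086, 0.0034]
orientation: [1.794, 2.579, -0.0]
wrist_force: [-1.1, 0.9, 10.2]
grip_width: 0.0252
```

>>> {"method": "servo_tool", "body": {
  "rows": [
    {"linear":[0,0,-0.01],"spin":0},
    {"linear":[0,0,-0.02],"spin":0},
    {"linear":[0,0,-0.03],"spin":0},
    {"linear":[0,0,-0.03],"spin":0},
    {"linear":[0,0,-0.02],"spin":0},
    {"linear":[0,0,-0.01],"spin":5},
    {"linear":[0,0,0],"spin":6},
    {"linear":[0,0,0],"spin":6},
    {"linear":[0,0,0],"spin":6},
    {"linear":[0,0,0],"spin":3.5},
    {"linear":[0.015,-0.003,0],"spin":0},
    {"linear":[0.02,-0.004,0],"spin":0},
    {"linear":[0.02,-0.004,0],"spin":0},
    {"linear":[0.0135,-0.003,0],"spin":0},
    {"linear":[0,0,0],"spin":0},
    {"linear":[0,0,0],"spin":0}
  ]
}}

```text
time_s: 8.38
ee_pos: [0.4289, -0.2382, 0.1232]
orientation: [2.335, 2.101, -0.0]
wrist_force: [0.5, -0.0, -0.9]
grip_width: 0.0248
```

```bash
python3 - <<'E'
from h import *
go([.429,-.239,.12],83.8)
snap('wrist','g_w',None,1.5)
snap('scene','g_s',(100,100,256,192),3)
E
```

```text
t 8.38 pos [ 0.4289 -0.2382  0.1232] head 83.96 ztool [ 0.e+00 -1.e-04 -1.e+00] w 0.0248 F [ 0.5 -0.  -0.9]
linear mm [-0.8  0.2  3.2]
spin 0.16 (or +-180) q6 -30.0
```

View pics/g_w.png

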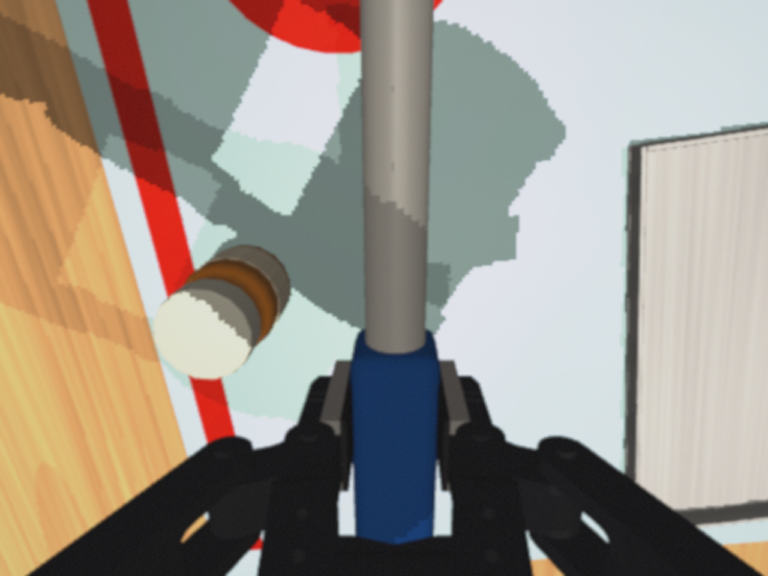

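View pics/g_s.png

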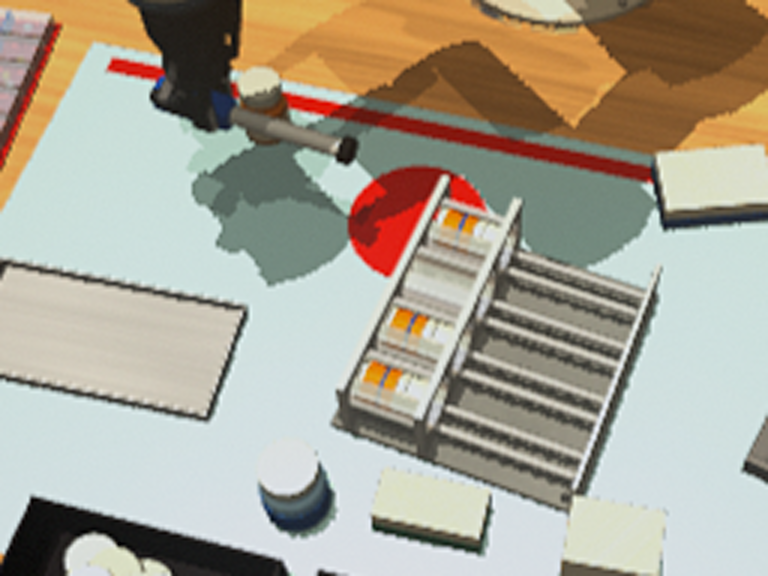

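```bash
python3 - <<'E'
from h import *
s=state(); h=np.deg2rad(83.96); d=np.array([np.cos(h),np.sin(h),0]); a=s['ee_pos']+[0,0,.0096]
P=[a+.145*d,a+.135*d,a+.023*d,a+.145*d+[0,0,.013],a+.025*d+[0,0,.013]]
snap('scene','i_s',(175,110,80,60),8,proj(cam('scene'),P)); print(proj(cam('scene'),P))
snap('top','i_t',(270,200,120,80),6,proj(cam('top'),P)); print(proj(cam('top'),P))
E
```

```text
[[218.47866705 150.11062666]
 [215.111863   149.07932021]
 [178.12856348 137.7507384 ]
 [218.08287434 147.22135134]
 [178.02623772 135.00419269]]
[[306.69481337 233.72166595]
 [311.30907356 234.63954557]
 [363.30689209 244.98307537]
 [307.49696779 232.88066313]
 [363.99917083 244.1140695 ]]
```

View pics/i_s.png

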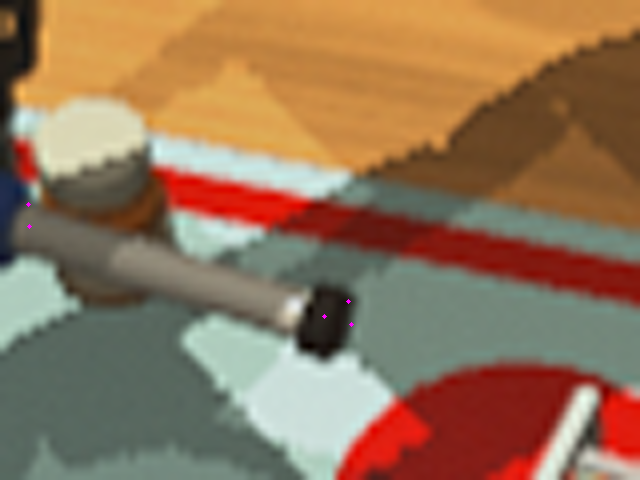

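View pics/i_t.png

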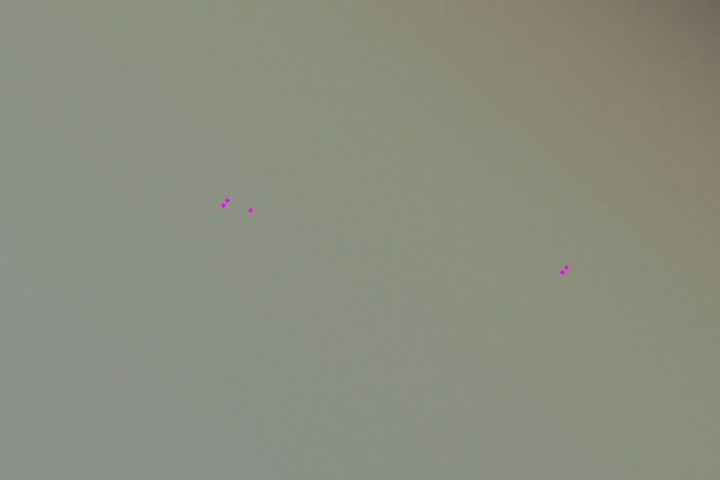

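```bash
python3 - <<'E'
from fit import *
s=lambda u,v:np.array([200+u/5-.5,145+v/5-.5])
o=[('scene',s(55,480),[.12,-.054,.01]),('scene',s(242,70),[-.12,-.038,.09]),('scene',s(368,110),[-.12,.038,.09]),('scene',s(70,430),[.12,-.038,.09]),('scene',s(212,475),[.12,.038,.09]),('scene',s(602,222),[-.12,.178,.06]),('scene',s(460,595),[.12,.178,.06])]
p,r=fit(o,[.54,0,-.1]); print(p,np.rad2deg(p[2]),np.round(r,1).tolist())
p,r=fit(o[:5],[.54,0,-.1]); print(p,np.rad2deg(p[2]),np.round(r,1).tolist())
t=lambda u,v:np.array([170+u/5-.5,125+v/5-.5])
o=[('top',t(525,628),[-.12,-.054,.01]),('top',t(619,170),[.12,-.054,.01]),('top',t(447,77),[.12,.038,.09]),('top',t(342,572),[-.12,.038,.09]),('top',t(590,115),[.12,-.038,.09]),('top',t(497,600),[-.12,-.038,.09])]
p,r=fit(o,[.54,0,-.1]); print(p,np.rad2deg(p[2]),np.round(r,1).tolist())
# tip: from scene
c=cam('scene'); print(back(c,(175+340/8-.5,110+323/8-.5),.1328), state()['ee_pos']+.145*np.array([np.cos(np.deg2rad(83.96)),np.sin(np.deg2rad(83.96)),0]))
E
```

```text
[ 0.5453231   0.00489516 -0.11643252] -6.671092211322369 [[-0.4, 0.8], [0.2, -0.1], [0.4, -0.1], [-0.8, -0.4], [-1.6, 0.5], [0.8, -1.3], [0.9, 0.0]]
[ 0.54449794  0.00555992 -0.10506484] -6.019771961061332 [[0.3, 1.0], [-0.0, -0.3], [0.3, -0.6], [0.0, -0.3], [-0.6, 0.3]]
[ 0.53987686  0.00407844 -0.11753918] -6.734499054033908 [[0.1, 0.6], [-0.2, -0.3], [-0.6, -0.1], [-1.7, -0.2], [2.3, -1.4], [0.6, 1.3]]
[ 0.44475334 -0.09931755  0.1328    ] [ 0.444355   -0.09535912  0.12297659]
```

>>> {"method": "servo_tool", "body": {
  "rows": [
    {"linear":[0,0.0006,0.015],"spin":0.26},
    {"linear":[0,0,0.02],"spin":0},
    {"linear":[0,0,0.02],"spin":0},
    {"linear":[0,0,0.0147],"spin":0},
    {"linear":[0,0,0.008],"spin":0},
    {"linear":[0.01,0,0],"spin":0},
    {"linear":[0.015,0,0],"spin":0},
    {"linear":[0.01,0,0],"spin":0},
    {"linear":[0,0,0],"spin":0},
    {"linear":[0,0,0],"spin":0}
  ]
}}

```text
time_s: 9.42
ee_pos: [0.4338, -0.2038, 0.0458]
orientation: [2.34, 2.095, 0.0]
wrist_force: [0.4, -0.8, -2.9]
grip_width: 0.0249
```

```bash
python3 - <<'E'
from h import *
go([.4339,-.199,.0455],83.7)
snap('scene','j_s',(190,130,100,75),8)
snap('top','j_t',(200,180,100,75),7)
snap('wrist','j_w',None,1.5)
E
```

```text
t 9.42 pos [ 0.4338 -0.2038  0.0458] head 83.67 ztool [ 7.e-04 -5.e-04 -1.e+00] w 0.0249 F [ 0.4 -0.8 -2.9]
linear mm [ 4.8 -0.4  0.3]
spin -0.03 (or +-180) q6 -26.0
```

View pics/j_s.png

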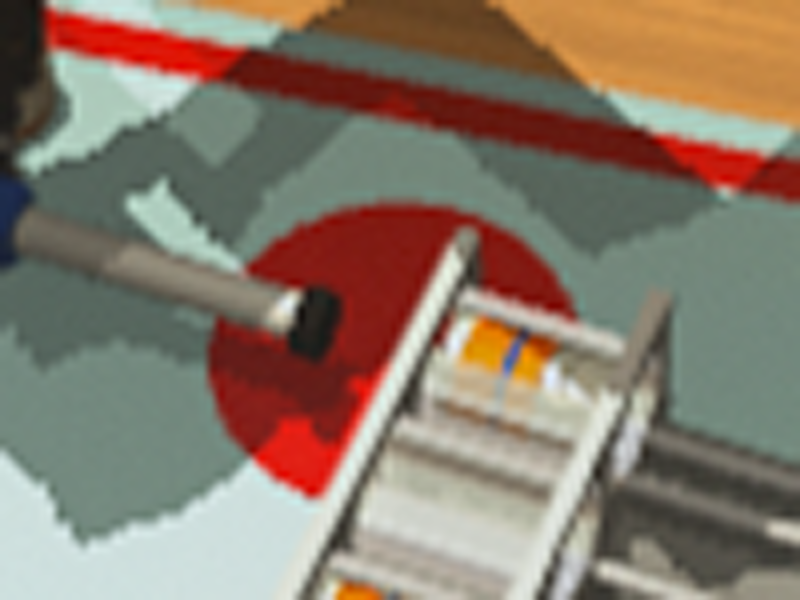

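View pics/j_w.png

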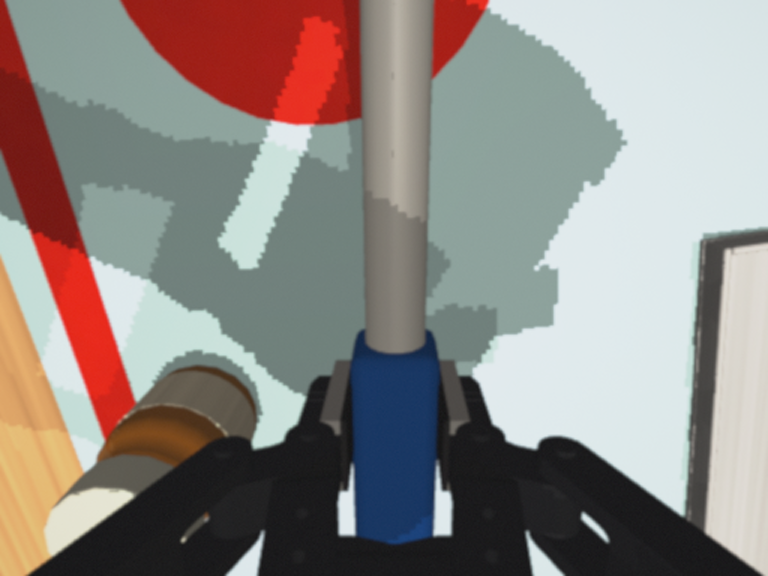

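>>> {"method": "servo_tool", "body": {
  "rows": [
    {"linear":[0.006,0,0],"spin":0},
    {"linear":[0.01,0,0],"spin":0},
    {"linear":[0.01,0,0],"spin":0},
    {"linear":[0.008,0,0],"spin":0},
    {"linear":[0.006,0,0],"spin":0},
    {"linear":[0.006,0,0],"spin":0},
    {"linear":[0.006,0,0],"spin":0},
    {"linear":[0.006,0,0],"spin":0},
    {"linear":[0.006,0,0],"spin":0}
  ]
}}

```text
time_s: 10.32
ee_pos: [0.4406, -0.14, 0.0452]
orientation: [2.342, 2.094, 0.0]
wrist_force: [0.1, -0.5, -1.1]
grip_width: 0.0248
```

```bash
python3 - <<'E'
from h import *
go([.4504,-.05,.0455],83.7)
snap('scene','k_s',(190,130,100,75),8)
E
```

```text
t 10.32 pos [ 0.4406 -0.14    0.0452] head 83.59 ztool [ 1.e-04 -0.e+00 -1.e+00] w 0.0248 F [ 0.1 -0.5 -1.1]
linear mm [90.5 -0.3 -0.3]
spin -0.11 (or +-180) q6 -18.6
```

View pics/k_s.png

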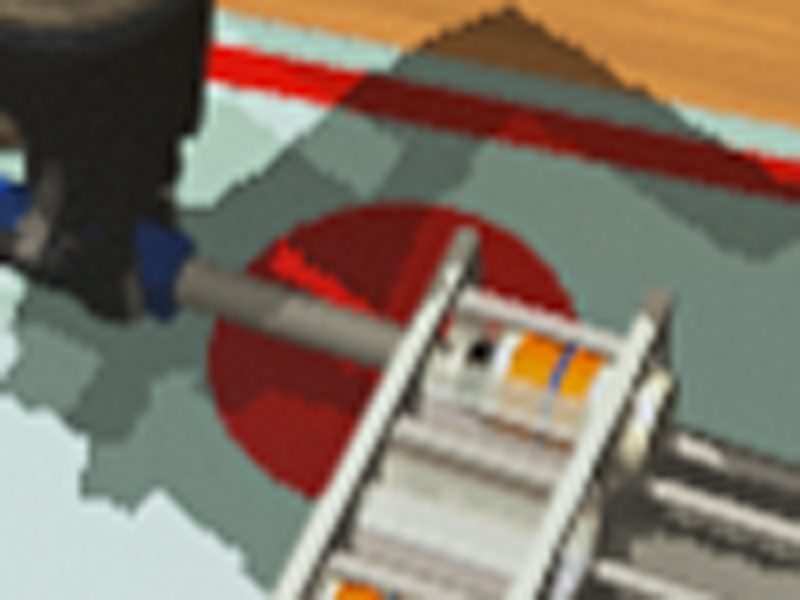

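>>> {"method": "servo_tool", "body": {
  "rows": [
    {"linear":[0.008,0,0],"spin":0},
    {"linear":[0.008,0,0],"spin":0},
    {"linear":[0.008,0,0],"spin":0},
    {"linear":[0.008,0,0],"spin":0},
    {"linear":[0.008,0,0],"spin":0},
    {"linear":[0.008,0,0],"spin":0},
    {"linear":[0.008,0,0],"spin":0},
    {"linear":[0.008,0,0],"spin":0},
    {"linear":[0.008,0,0],"spin":0},
    {"linear":[0.008,0,0],"spin":0},
    {"linear":[0.006,0,0],"spin":0},
    {"linear":[0.004,0,0],"spin":0},
    {"linear":[0,0,0],"spin":0}
  ]
}}

```text
time_s: 11.45
ee_pos: [0.4505, -0.0504, 0.0452]
orientation: [-2.341, -2.095, 0.0]
wrist_force: [-0.1, 0.8, -1.7]
grip_width: 0.0248
```

```bash
python3 - <<'E'
from h import *
go([.4504,-.05,.0455],83.7)
snap('scene','l_s',(190,130,120,90),6)
snap('top','l_t',(170,125,140,135),5)
E
```

```text
t 11.45 pos [ 0.4505 -0.0504  0.0452] head 83.64 ztool [-2.e-04  1.e-04 -1.e+00] w 0.0248 F [-0.1  0.8 -1.7]
linear mm [ 0.3 -0.1 -0.3]
spin -0.06 (or +-180) q6 -7.6
```

View pics/l_s.png

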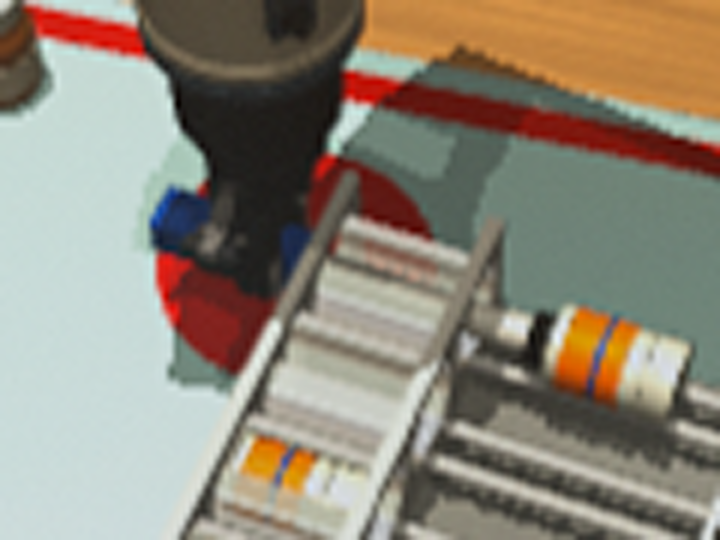

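View pics/l_t.png

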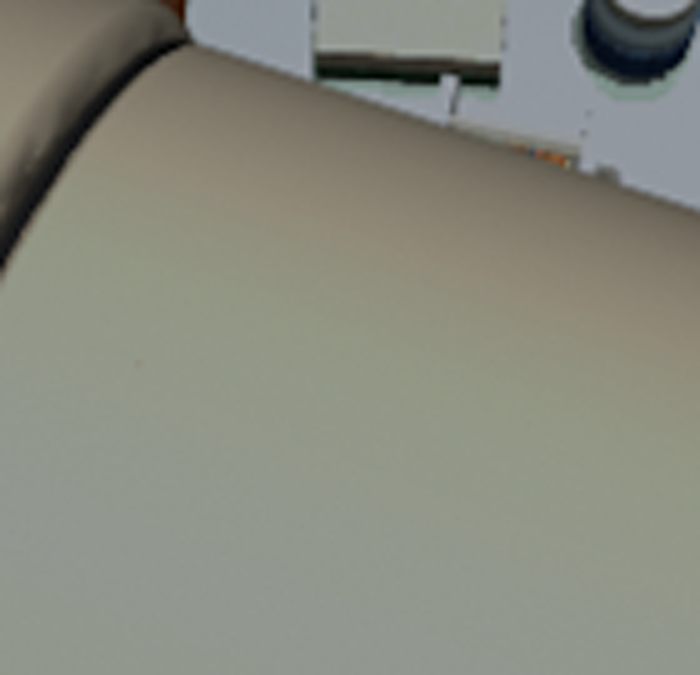

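>>> {"method": "servo_tool", "body": {
  "rows": [
    {"linear":[-0.01,0,0],"spin":0},
    {"linear":[-0.02,0,0],"spin":0},
    {"linear":[-0.025,0,0],"spin":0},
    {"linear":[-0.025,0,0],"spin":0},
    {"linear":[-0.025,0,0],"spin":0},
    {"linear":[-0.025,0,0],"spin":0},
    {"linear":[-0.02,0,0],"spin":0},
    {"linear":[-0.015,0,0],"spin":0},
    {"linear":[0,0.01,0],"spin":0},
    {"linear":[0,0.02,0],"spin":0},
    {"linear":[0,0.026,0],"spin":0},
    {"linear":[0,0.03,0],"spin":0},
    {"linear":[0,0.02,0],"spin":0},
    {"linear":[0,0.01,0],"spin":0},
    {"linear":[0,0,0],"spin":0},
    {"linear":[0,0,0],"spin":0}
  ]
}}

```text
time_s: 12.88
ee_pos: [0.5466, -0.228, 0.0448]
orientation: [-2.341, -2.093, 0.001]
wrist_force: [0.4, -0.6, -1.9]
grip_width: 0.0246
```

```bash
python3 - <<'E'
from h import *
# tube3: x=.029
o=np.array([.544,.005]);y=np.deg2rad(-6.3);ex=np.array([np.cos(y),np.sin(y)]);ey=np.array([-np.sin(y),np.cos(y)])
T=o+.029*ex-.230*ey
go([*T,.0455],83.7)
snap('scene','m_s',(190,130,120,90),6)
snap('wrist','m_w')
E
```

```text
t 12.88 pos [ 0.5466 -0.228   0.0448] head 83.6 ztool [-1.1e-03  5.0e-04 -1.0e+00] w 0.0246 F [ 0.4 -0.6 -1.9]
linear mm [ 1.3  0.9 -0.7]
spin -0.1 (or +-180) q6 -22.0
```

View pics/m_s.png

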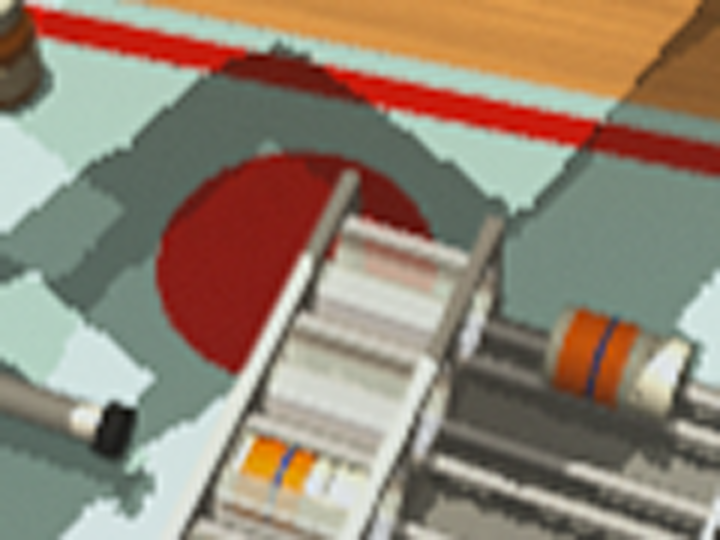

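View pics/m_w.png

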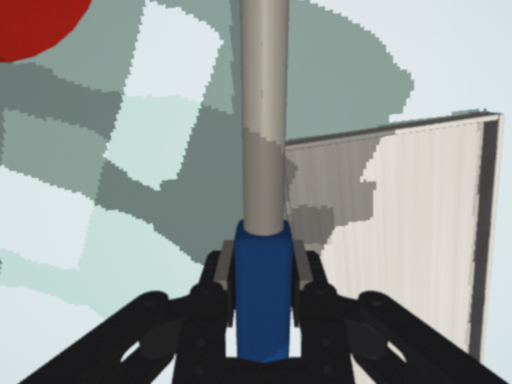

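>>> {"method": "servo_tool", "body": {
  "rows": [
    {"linear":[0.006,0.0009,-0.0007],"spin":0},
    {"linear":[0.012,0,0],"spin":0},
    {"linear":[0.012,0,0],"spin":0},
    {"linear":[0.009,0,0],"spin":0},
    {"linear":[0.008,0,0],"spin":0},
    {"linear":[0.008,0,0],"spin":0},
    {"linear":[0.008,0,0],"spin":0},
    {"linear":[0.008,0,0],"spin":0},
    {"linear":[0.008,0,0],"spin":0},
    {"linear":[0.008,0,0],"spin":0}
  ]
}}

```text
time_s: 13.82
ee_pos: [0.5581, -0.1409, 0.0459]
orientation: [2.342, 2.094, -0.0]
wrist_force: [0.8, -0.4, -0.9]
grip_width: 0.0251
```

>>> {"method": "servo_tool", "body": {
  "rows": [
    {"linear":[0.008,0,0],"spin":0},
    {"linear":[0.008,0,0],"spin":0},
    {"linear":[0.008,0,0],"spin":0},
    {"linear":[0.008,0,0],"spin":0},
    {"linear":[0.008,0,0],"spin":0},
    {"linear":[0.008,0,0],"spin":0},
    {"linear":[0.008,0,0],"spin":0},
    {"linear":[0.008,0,0],"spin":0},
    {"linear":[0.007,0,0],"spin":0},
    {"linear":[0.005,0,0],"spin":0},
    {"linear":[0.003,0,0],"spin":0},
    {"linear":[0,0,0],"spin":0}
  ]
}}

```text
time_s: 14.82
ee_pos: [0.5668, -0.0626, 0.0459]
orientation: [-2.341, -2.094, 0.0]
wrist_force: [0.1, 0.7, -1.3]
grip_width: 0.0247
```

```bash
python3 - <<'E'
from h import *
o=np.array([.544,.005]);y=np.deg2rad(-6.3);ex=np.array([np.cos(y),np.sin(y)]);ey=np.array([-np.sin(y),np.cos(y)])
go([*(o+.029*ex-.065*ey),.0455],83.7)
snap('scene','n_s',(190,130,120,90),6)
E
```

```text
t 14.82 pos [ 0.5668 -0.0626  0.0459] head 83.63 ztool [-1.e-04  1.e-04 -1.e+00] w 0.0247 F [ 0.1  0.7 -1.3]
linear mm [-0.4 -1.1  0.4]
spin -0.07 (or +-180) q6 -5.9
```

View pics/n_s.png

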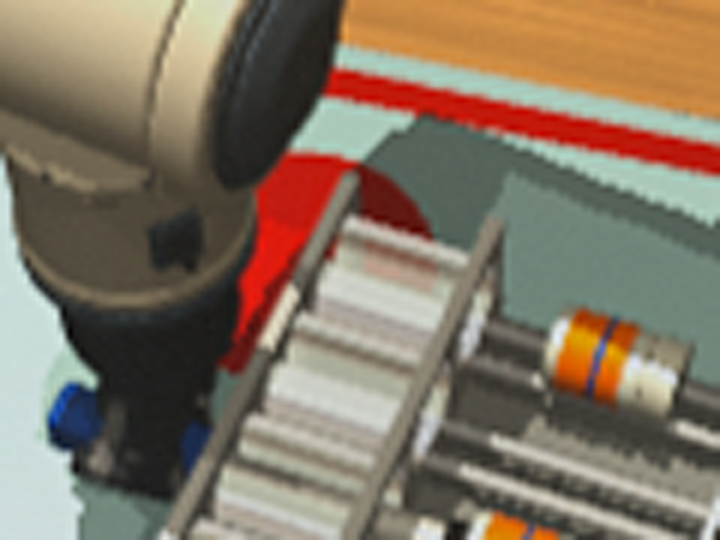

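>>> {"method": "servo_tool", "body": {
  "rows": [
    {"linear":[-0.01,0,0],"spin":0},
    {"linear":[-0.02,0,0],"spin":0},
    {"linear":[-0.025,0,0],"spin":0},
    {"linear":[-0.025,0,0],"spin":0},
    {"linear":[-0.025,0,0],"spin":0},
    {"linear":[-0.025,0,0],"spin":0},
    {"linear":[-0.02,0,0],"spin":0},
    {"linear":[-0.015,0,0],"spin":0},
    {"linear":[0,0.01,0],"spin":0},
    {"linear":[0,0.02,0],"spin":0},
    {"linear":[0,0.017,0],"spin":0},
    {"linear":[0,0.01,0],"spin":0},
    {"linear":[0,0,0],"spin":0},
    {"linear":[0,0,0],"spin":0}
  ]
}}

```text
time_s: 16.03
ee_pos: [0.6047, -0.2337, 0.0456]
orientation: [-2.342, -2.094, 0.0]
wrist_force: [-1.2, -0.8, -2.1]
grip_width: 0.0249
```

```bash
python3 - <<'E'
from h import *
o=np.array([.544,.005]);y=np.deg2rad(-6.3);ex=np.array([np.cos(y),np.sin(y)]);ey=np.array([-np.sin(y),np.cos(y)])
go([*(o+.087*ex-.065*ey),.0455],83.7)
snap('scene','o_s',(150,130,160,120),5)
E
```

```text
t 16.03 pos [ 0.6047 -0.2337  0.0456] head 83.6 ztool [-4.e-04  2.e-04 -1.e+00] w 0.0249 F [-1.2 -0.8 -2.1]
linear mm [1.656e+02 2.000e-01 1.000e-01]
spin -0.1 (or +-180) q6 -20.0
```

View pics/o_s.png

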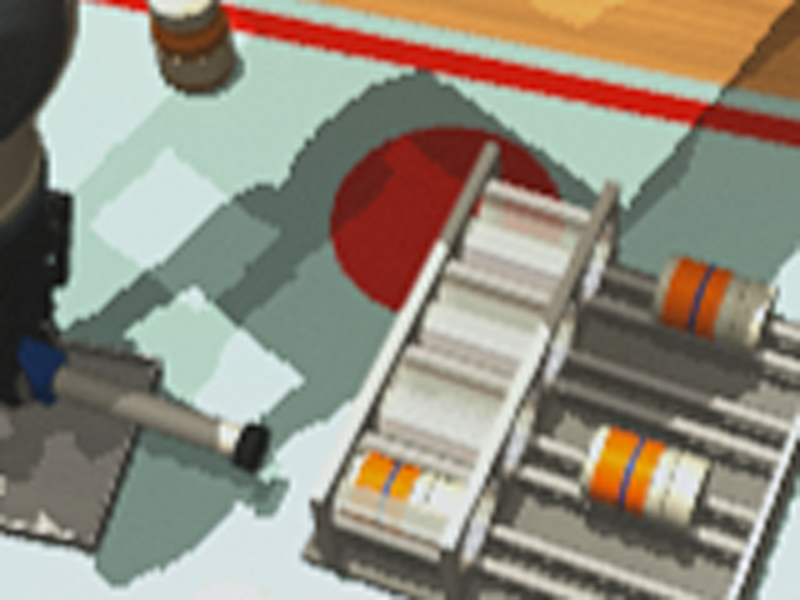

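>>> {"method": "servo_tool", "body": {
  "rows": [
    {"linear":[0.006,0,0],"spin":0},
    {"linear":[0.012,0,0],"spin":0},
    {"linear":[0.012,0,0],"spin":0},
    {"linear":[0.009,0,0],"spin":0},
    {"linear":[0.008,0,0],"spin":0},
    {"linear":[0.008,0,0],"spin":0},
    {"linear":[0.008,0,0],"spin":0},
    {"linear":[0.008,0,0],"spin":0},
    {"linear":[0.008,0,0],"spin":0},
    {"linear":[0.008,0,0],"spin":0}
  ]
}}

```text
time_s: 16.92
ee_pos: [0.6148, -0.1463, 0.0459]
orientation: [2.342, 2.094, 0.0]
wrist_force: [-0.2, -0.5, -2.1]
grip_width: 0.0247
```

>>> {"method": "servo_tool", "body": {
  "rows": [
    {"linear":[0.008,0,0],"spin":0},
    {"linear":[0.008,0,0],"spin":0},
    {"linear":[0.008,0,0],"spin":0},
    {"linear":[0.008,0,0],"spin":0},
    {"linear":[0.008,0,0],"spin":0},
    {"linear":[0.008,0,0],"spin":0},
    {"linear":[0.008,0,0],"spin":0},
    {"linear":[0.008,0,0],"spin":0},
    {"linear":[0.007,0,0],"spin":0},
    {"linear":[0.005,0,0],"spin":0},
    {"linear":[0.002,0,0],"spin":0},
    {"linear":[0,0,0],"spin":0},
    {"linear":[-0.01,0,0],"spin":0},
    {"linear":[-0.02,0,0],"spin":0},
    {"linear":[-0.025,0,0],"spin":0},
    {"linear":[-0.025,0,0],"spin":0},
    {"linear":[-0.03,0,0],"spin":0},
    {"linear":[-0.03,0,0],"spin":0},
    {"linear":[-0.02,0,0],"spin":0},
    {"linear":[-0.01,0,0],"spin":0}
  ]
}}

```text
time_s: 18.58
ee_pos: [0.6038, -0.2423, 0.0459]
orientation: [2.344, 2.09, -0.0]
wrist_force: [0.5, -0.7, -1.5]
grip_width: 0.0248
```

```bash
python3 - <<'E'
from h import *
go([.616,-.3435,.1],91.7)
snap('scene','p_s',(120,130,200,150),4)
snap('wrist','p_w')
E
```

```text
t 18.58 pos [ 0.6038 -0.2423  0.0459] head 83.45 ztool [ 4.e-04 -7.e-04 -1.e+00] w 0.0248 F [ 0.5 -0.7 -1.5]
linear mm [-99.2  23.7 -54. ]
spin -8.25 (or +-180) q6 -20.5
```

View pics/p_s.png

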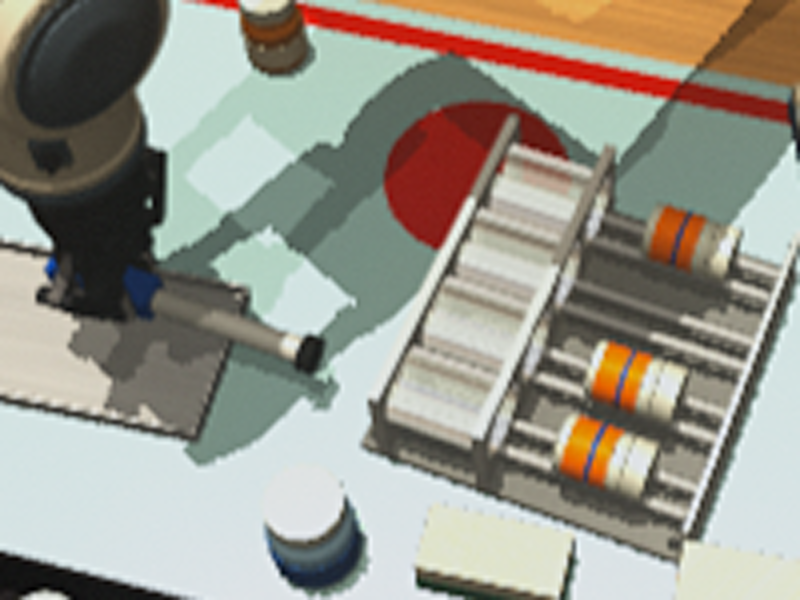

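View pics/p_w.png

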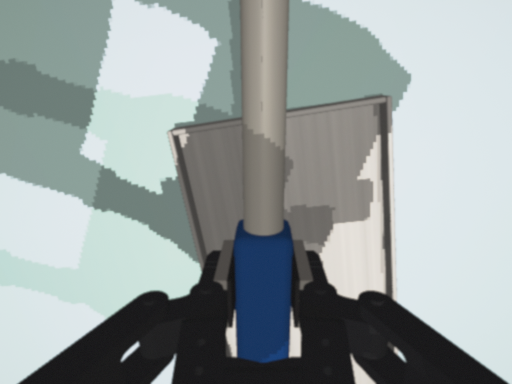

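```bash
python3 - <<'E'
from h import *
c=cam('wrist'); A=back(c,(171,131),.016);B=back(c,(389,97),.016); print(A,B,np.linalg.norm(A-B))
d=(B-A)/np.linalg.norm(B-A); n=np.array([d[1],-d[0],0]); C=(A+B)/2+.125*n; print('center',C,'yaw',np.rad2deg(np.arctan2(d[1],d[0])))
E
```

```text
[ 0.5627927  -0.17791266  0.016     ] [ 0.67811768 -0.1736171   0.016     ] 0.11540494832576918
center [ 0.6251079  -0.30067826  0.016     ] yaw 2.133136511996225
```

>>> {"method": "servo_tool", "body": {
  "rows": [
    {"linear":[0,0,0],"spin":-4.3},
    {"linear":[0,0,0],"spin":-4.3},
    {"linear":[-0.012,0.002,0],"spin":0},
    {"linear":[-0.02,0.003,0],"spin":0},
    {"linear":[-0.025,0.0035,0],"spin":0},
    {"linear":[-0.023,0.0036,0],"spin":0},
    {"linear":[-0.018,0.003,0],"spin":0},
    {"linear":[-0.0073,0.001,0],"spin":0},
    {"linear":[0,0,0],"spin":0},
    {"linear":[0,0,0],"spin":0}
  ]
}}

```text
time_s: 19.52
ee_pos: [0.6244, -0.3425, 0.0456]
orientation: [-2.179, -2.262, -0.0]
wrist_force: [-0.4, 0.8, -1.9]
grip_width: 0.0248
```

```bash
python3 - <<'E'
from h import *
go([.6237,-.347,.0085],92.1)
snap('wrist','q_w'); snap('scene','q_s',(80,130,160,120),5)
E
```

```text
t 19.52 pos [ 0.6244 -0.3425  0.0456] head 92.14 ztool [-5.e-04  6.e-04 -1.e+00] w 0.0248 F [-0.4  0.8 -1.9]
linear mm [-4.5 -0.8 37.1]
spin 0.04 (or +-180) q6 -35.7
```

View pics/q_w.png

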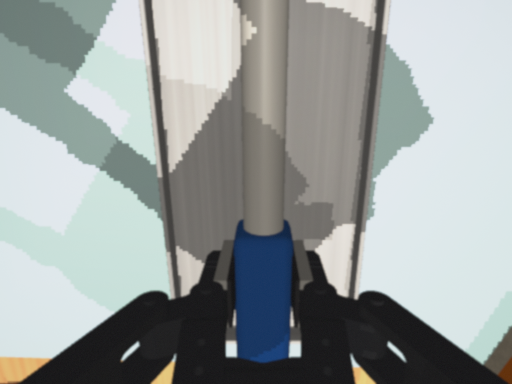

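View pics/q_s.png

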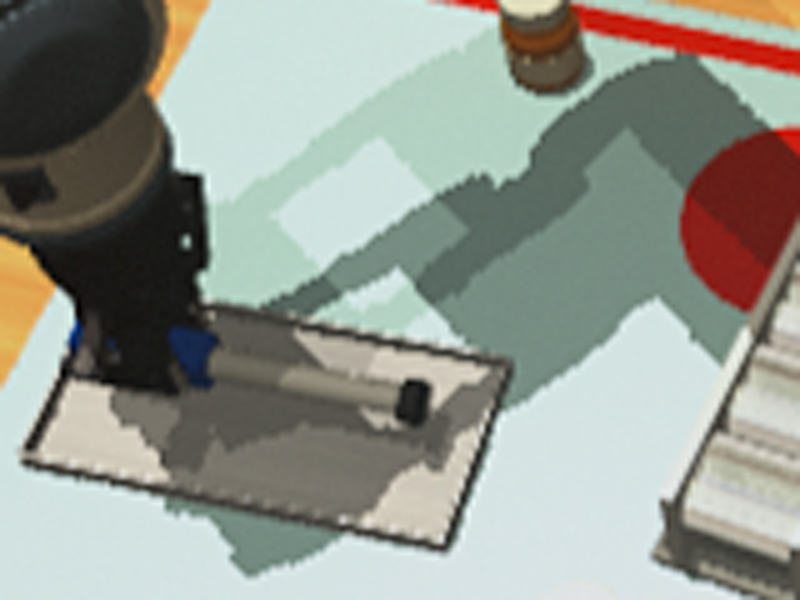

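>>> {"method": "servo_tool", "body": {
  "rows": [
    {"linear":[0.002,-0.001,0.01],"spin":0},
    {"linear":[0,0,0.012],"spin":0},
    {"linear":[0,0,0.009],"spin":0},
    {"linear":[0,0,0.005],"spin":0},
    {"linear":[0,0,0],"spin":0},
    {"linear":[0,0,0],"spin":0}
  ]
}}

```text
time_s: 20.12
ee_pos: [0.6233, -0.3409, 0.0092]
orientation: [-2.178, -2.263, 0.0]
wrist_force: [-0.0, 0.6, -1.8]
grip_width: 0.025
```

```bash
python3 - <<'E'
from h import *
go([.6237,-.3405,.0065],92.1)
snap('scene','r_s',(80,150,130,98),6)
E
```

```text
t 20.12 pos [ 0.6233 -0.3409  0.0092] head 92.2 ztool [-8.e-04  5.e-04 -1.e+00] w 0.025 F [-0.   0.6 -1.8]
linear mm [0.4 0.4 2.7]
spin 0.1 (or +-180) q6 -35.7
```

View pics/r_s.png

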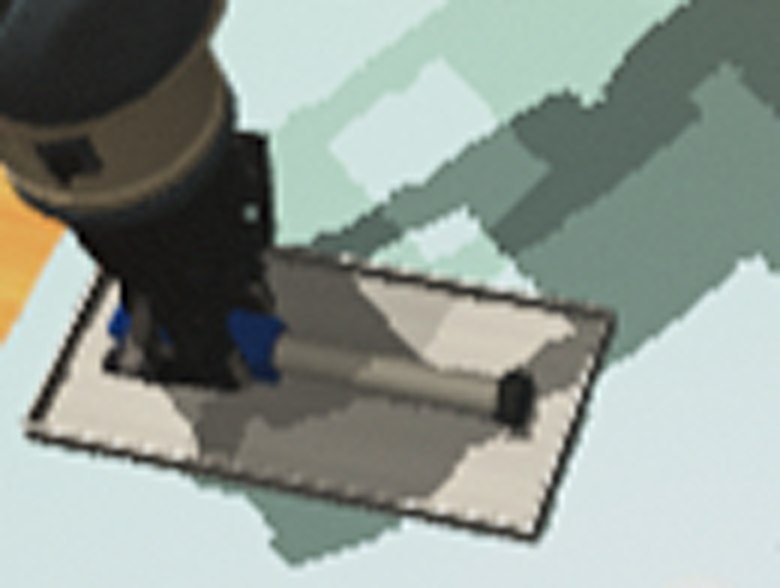

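>>> {"method": "servo_tool", "body": {
  "rows": [
    {"linear":[0,0,0.0025],"spin":0},
    {"linear":[0,0,0],"spin":0}
  ]
}}

```text
time_s: 20.33
ee_pos: [0.6236, -0.3412, 0.0074]
orientation: [2.178, 2.263, 0.0]
wrist_force: [0.2, 0.0, -2.0]
grip_width: 0.0247
```

>>> {"method": "servo_tool", "body": {
  "rows": [
    {"linear":[0,0,0],"spin":0},
    {"linear":[0,0,0],"spin":0},
    {"linear":[0,0,0],"spin":0},
    {"linear":[0,0,0],"spin":0},
    {"linear":[0,0,0],"spin":0},
    {"linear":[0,0,0],"spin":0}
  ],
  "gripper": 0.5
}}

```text
time_s: 20.83
ee_pos: [0.6236, -0.3411, 0.0075]
orientation: [2.178, 2.264, 0.0]
wrist_force: [-0.5, 0.4, 0.7]
grip_width: 0.0428
```

>>> {"method": "servo_tool", "body": {
  "rows": [
    {"linear":[0,0,-0.005],"spin":0},
    {"linear":[0,0,-0.015],"spin":0},
    {"linear":[0,0,-0.025],"spin":0},
    {"linear":[0,0,-0.035],"spin":0},
    {"linear":[0,0,-0.035],"spin":0},
    {"linear":[0,0,-0.035],"spin":0},
    {"linear":[0,0,-0.03],"spin":0},
    {"linear":[0,0,-0.015],"spin":0},
    {"linear":[0,0,0],"spin":0}
  ]
}}

```text
time_s: 21.58
ee_pos: [0.6251, -0.3421, 0.2075]
orientation: [2.174, 2.259, 0.002]
wrist_force: [0.1, 0.6, -0.2]
grip_width: 0.0427
```

```bash
python3 - <<'E'
from h import *
go([.56,.12,.2])
snap('scene','s_s',(80,150,130,98),6);snap('wrist','s_w')
E
```

```text
t 21.58 pos [ 0.6251 -0.3421  0.2075] head 92.2 ztool [ 0.0058 -0.0038 -1.    ] w 0.0427 F [ 0.1  0.6 -0.2]
linear mm [464.3 -47.3   5.3]
```

View pics/s_s.png

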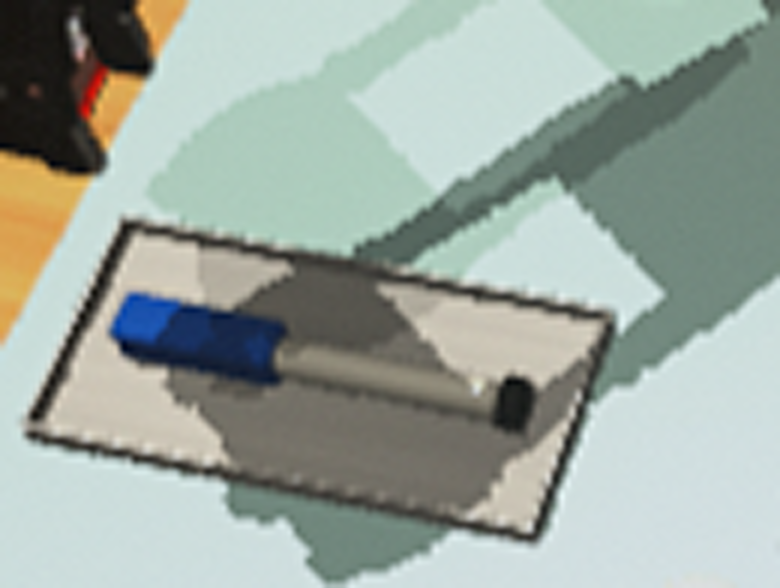

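View pics/s_w.png

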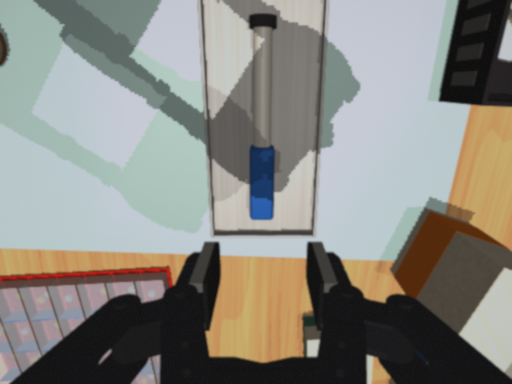

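>>> {"method": "servo_tool", "body": {
  "rows": [
    {"linear":[0.02,-0.004,-0.01],"spin":0},
    {"linear":[0.034,-0.007,-0.01],"spin":0},
    {"linear":[0.034,-0.007,-0.01],"spin":0},
    {"linear":[0.034,-0.007,-0.01],"spin":0},
    {"linear":[0.034,-0.007,-0.01],"spin":0},
    {"linear":[0.034,-0.007,-0.01],"spin":0},
    {"linear":[0.034,-0.007,-0.01],"spin":0},
    {"linear":[0.034,-0.007,-0.01],"spin":0},
    {"linear":[0.034,-0.007,-0.01],"spin":0},
    {"linear":[0.034,-0.007,-0.01],"spin":0},
    {"linear":[0.034,-0.007,-0.01],"spin":0},
    {"linear":[0.034,-0.007,-0.01],"spin":0},
    {"linear":[0.034,-0.007,-0.01],"spin":0},
    {"linear":[0.034,-0.007,-0.01],"spin":0},
    {"linear":[0.034,-0.007,-0.005],"spin":0},
    {"linear":[0.034,-0.007,0],"spin":0},
    {"linear":[0.034,-0.007,0],"spin":0},
    {"linear":[0.023,-0.006,0],"spin":0}
  ],
  "gripper": 0
}}

```text
time_s: 23.18
ee_pos: [0.4777, 0.2432, 0.346]
orientation: [-2.176, -2.264, 0.003]
wrist_force: [0.5, -0.2, -0.5]
grip_width: 0.0852
```

>>> {"method": "servo_tool", "body": {
  "rows": [
    {"linear":[0,0,0],"spin":-7},
    {"linear":[0,0,0],"spin":-7},
    {"linear":[0,0,0],"spin":-7},
    {"linear":[0,0,0],"spin":-7},
    {"linear":[0,0,0],"spin":-7},
    {"linear":[0,0,0],"spin":-7},
    {"linear":[0,0,0],"spin":-7},
    {"linear":[0,0,0],"spin":-7},
    {"linear":[0,0,0],"spin":-7},
    {"linear":[0,0,0],"spin":-7},
    {"linear":[0,0,0],"spin":-7},
    {"linear":[0,0,0],"spin":-4.5},
    {"linear":[0,0,0],"spin":0},
    {"linear":[0,0,0],"spin":0},
    {"linear":[0,0,0],"spin":0}
  ]
}}

```text
time_s: 24.43
ee_pos: [0.4789, 0.2407, 0.3467]
orientation: [-0.178, -3.135, 0.001]
wrist_force: [0.0, -0.1, -0.2]
grip_width: 0.0852
```

```bash
python3 - <<'E'
from h import *
go([.48,.24,.35],173.7)
snap('wrist','t_w',None,1.5);snap('scene','t_s');snap('top','t_t')
E
```

```text
t 24.43 pos [0.4789 0.2407 0.3467] head 173.52 ztool [-1.3e-03 -4.0e-04 -1.0e+00] w 0.0852 F [ 0.  -0.1 -0.2]
linear mm [-1.2 -0.6 -3.3]
spin -0.18 (or +-180) q6 -63.2
```

View pics/t_w.png

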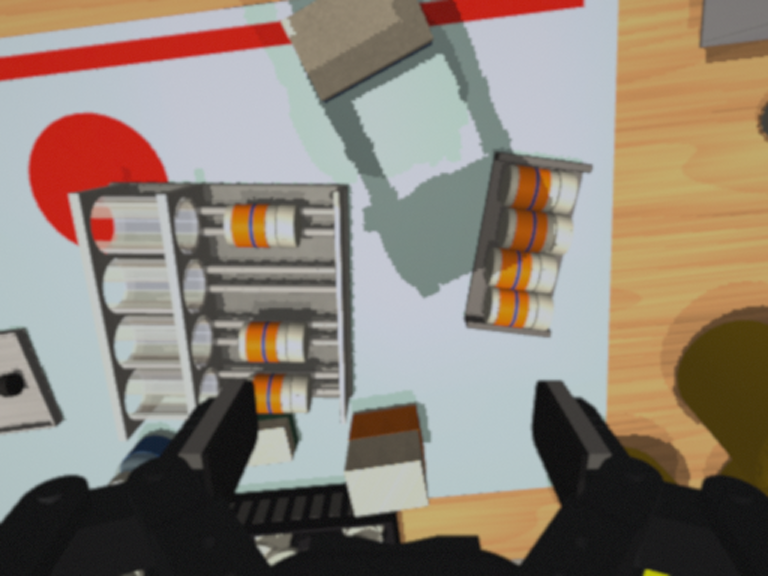

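View pics/t_s.png

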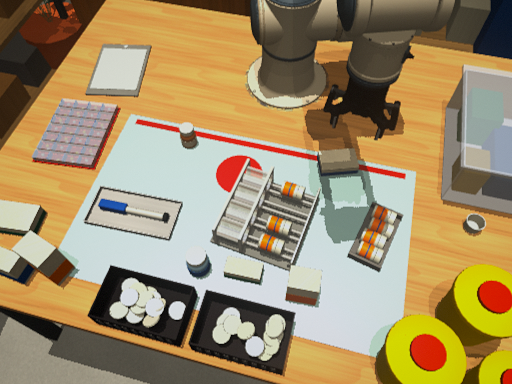

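```bash
python3 - <<'E'
from h import *
c=cam('wrist'); b=lambda u,v,z:back(c,(u/1.5-.5,v/1.5-.5),z)
o=np.array([.544,.005,0]);y=np.deg2rad(-6.3);ex=np.array([np.cos(y),np.sin(y),0]);ey=np.array([-np.sin(y),np.cos(y),0])
for n,l,r in [('c1',(226,224),(299,227)),('c3',(240,340),(307,345)),('c4',(250,392),(310,394))]:
    L,Rr=b(*l,.053),b(*r,.053); m=(L+Rr)/2; print(n,np.round(m,4),'len',np.linalg.norm(L-Rr).round(4),'local',np.round([(m-o)@ex,(m-o)@ey],4))
    print('  z.07',b((l[0]+r[0])/2,(l[1]+r[1])/2,.06).round(4))
q=[b(*p,.026) for p in [(497,152),(591,165),(466,322),(549,334)]]
print(np.round(q,4)); print([np.linalg.norm(q[i]-q[j]).round(4) for i,j in((0,1),(2,3),(0,2),(1,3))], np.mean(q,0).round(4))
print('yaw',[np.rad2deg(np.arctan2(*(q[i]-q[j])[1::-1])).round(2) for i,j in((2,0),(3,1))])
for l,r in [((511,186),(580,191)),((501,229),(572,236)),((492,269),(557,274)),((488,307),(553,312))]:
    L,Rr=b(*l,.026),b(*r,.026); m=(L+Rr)/2; print('base',np.round(m,4),np.linalg.norm(L-Rr).round(4))
E
```

```text
c1 [0.4702 0.1193 0.053 ] len 0.0668 local [-0.0859  0.1056]
  z.07 [0.4691 0.1214 0.06  ]
c3 [0.5872 0.107  0.053 ] len 0.0665 local [0.0318 0.1061]
  z.07 [0.5842 0.1092 0.06  ]
c4 [0.6443 0.1027 0.053 ] len 0.0618 local [0.089  0.1081]
  z.07 [0.6403 0.105  0.06  ]
[[0.431  0.3414 0.026 ]
 [0.4525 0.4284 0.026 ]
 [0.5981 0.3018 0.026 ]
 [0.6215 0.3876 0.026 ]]
[np.float64(0.0896), np.float64(0.0889), np.float64(0.1718), np.float64(0.1738)] [0.5258 0.3648 0.026 ]
yaw [np.float64(-13.33), np.float64(-13.58)]
base [0.4696 0.3858 0.026 ] 0.0663
base [0.5113 0.3766 0.026 ] 0.0705
base [0.5499 0.3638 0.026 ] 0.066
base [0.5905 0.3587 0.026 ] 0.0678
```

>>> {"method": "servo_tool", "body": {
  "rows": [
    {"linear":[-0.012,0.012,0.01],"spin":0},
    {"linear":[-0.022,0.023,0.02],"spin":0},
    {"linear":[-0.022,0.023,0.02],"spin":0},
    {"linear":[-0.022,0.023,0.02],"spin":0},
    {"linear":[-0.022,0.023,0.017],"spin":0},
    {"linear":[-0.0143,0.0147,0.01],"spin":0},
    {"linear":[0,0,0],"spin":3.5},
    {"linear":[0,0,0],"spin":3.5},
    {"linear":[0,0,0],"spin":0},
    {"linear":[0,0,0],"spin":0},
    {"linear":[0,0,0],"spin":0}
  ]
}}

```text
time_s: 25.5
ee_pos: [0.6057, 0.3461, 0.2506]
orientation: [0.361, 3.121, 0.0]
wrist_force: [-0.2, 0.8, -0.5]
grip_width: 0.0858
```

```bash
python3 - <<'E'
from h import *
go([.606,.346,.25],166.5)
snap('wrist','u_w',None,1.5)
E
```

```text
t 25.5 pos [0.6057 0.3461 0.2506] head 166.79 ztool [ 2.e-04  1.e-04 -1.e+00] w 0.0858 F [-0.2  0.8 -0.5]
linear mm [-0.3 -0.1  0.6]
spin 0.29 (or +-180) q6 -51.9
```

View pics/u_w.png

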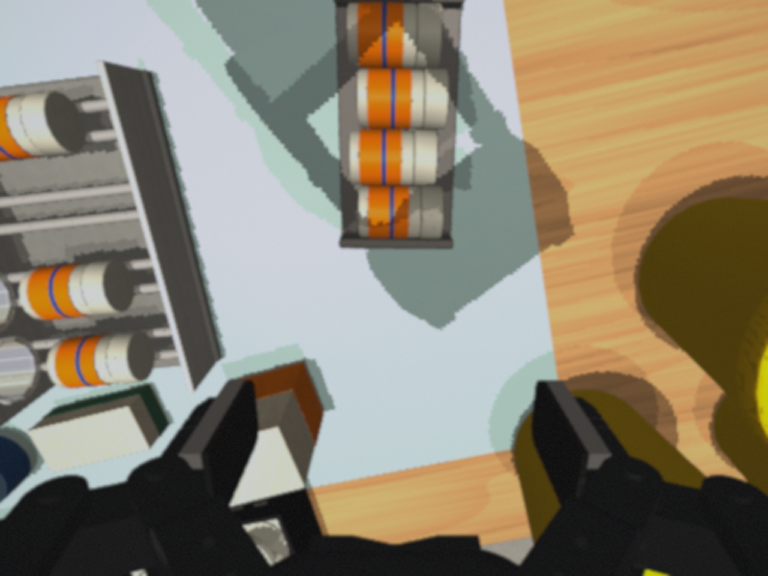

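```bash
python3 - <<'E'
from h import *
c=cam('wrist'); b=lambda u,v,z:back(c,(u/1.5-.5,v/1.5-.5),z)
y=np.deg2rad(-13.4);ex=np.array([np.cos(y),np.sin(y),0]);ey=np.array([-np.sin(y),np.cos(y),0])
o=np.array([.5258,.3648,0])
for n,l,r in [('b1',(347,34),(441,34)),('b2',(357,97),(448,97)),('b3',(349,157),(437,157)),('b4',(359,212),(443,212))]:
    L,Rr=b(*l,.036),b(*r,.036); m=(L+Rr)/2; print(n,m.round(4),np.linalg.norm(L-Rr).round(4),'loc',((m-o)@ex).round(4),((m-o)@ey).round(4))
# boundaries between canisters (contact z=.026): rows
for v in (68,127,185): m=b(400,v,.026); print('boundary',((m-o)@ex).round(4))
for p,z in [((341,247),0),((451,247),0),((343,237),.026),((452,237),.026),((462,2),.026)]: m=b(*p,z); print(p,((m-o)@ex).round(4),((m-o)@ey).round(4))
E
```

```text
b1 [0.4698 0.3774 0.036 ] 0.0626 loc -0.0574 -0.0007
b2 [0.5091 0.3742 0.036 ] 0.0629 loc -0.0184 0.0053
b3 [0.5466 0.3586 0.036 ] 0.0632 loc 0.0217 -0.0012
b4 [0.5864 0.3553 0.036 ] 0.0625 loc 0.0612 0.0048
boundary -0.0378
boundary 0.0012
boundary 0.0425
(341, 247) 0.0968 -0.0447
(451, 247) 0.0965 0.0475
(343, 237) 0.0825 -0.04
(452, 237) 0.0822 0.0448
(462, 2) -0.0785 0.0449
```

>>> {"method": "servo_tool", "body": {
  "rows": [
    {"linear":[0,0,0],"spin":-3.5},
    {"linear":[0,0,0],"spin":-3.4},
    {"linear":[0.006,-0.0138,0.005],"spin":0},
    {"linear":[0.0116,-0.025,0.01],"spin":0},
    {"linear":[0.0116,-0.025,0.01],"spin":0},
    {"linear":[0.0116,-0.025,0.01],"spin":0},
    {"linear":[0.0116,-0.025,0.01],"spin":0},
    {"linear":[0.0116,-0.025,0.01],"spin":0},
    {"linear":[0.0116,-0.025,0.01],"spin":0},
    {"linear":[0.0116,-0.025,0.01],"spin":0},
    {"linear":[0.0116,-0.025,0.01],"spin":0},
    {"linear":[0.0116,-0.025,0.01],"spin":0},
    {"linear":[0,0,0.005],"spin":0},
    {"linear":[0,0,0],"spin":0},
    {"linear":[0,0,0],"spin":0}
  ]
}}

```text
time_s: 26.8
ee_pos: [0.47, 0.1213, 0.1508]
orientation: [0.175, 3.136, 0.0]
wrist_force: [0.8, -0.1, -0.0]
grip_width: 0.0852
```

```bash
python3 - <<'E'
from h import *
o=np.array([.544,.005,0]);y=np.deg2rad(-6.3);ex=np.array([np.cos(y),np.sin(y),0]);ey=np.array([-np.sin(y),np.cos(y),0])
go([.4698,.1209,.033],173.7)
p=o-.087*ex+.107*ey
snap('wrist','v_w',None,1.5,proj(cam('wrist'),[p+[0,0,.053],p+[0,0,.073],p-.031*ey+[0,0,.073],p+.031*ey+[0,0,.073]]))
c=cam('top'); 
for u in [(173,97),(207,97)]: print('carton_or top',back(c,u,.105))
for k,z in dict(carton_orange=0,carton_small=0).items():
  for n in('scene',):
    get_image(n)
    for d in place_of(k,n)[:1]: print(k,d['conf'],back(cam(n),d['at'],z))
E
```

```text
t 26.8 pos [0.47   0.1213 0.1508] head 173.6 ztool [ 8.e-04  2.e-04 -1.e+00] w 0.0852 F [ 0.8 -0.1 -0. ]
linear mm [  0.2  -0.5 117.8]
spin -0.1 (or +-180) q6 -76.2
carton_or top [0.74702555 0.24038687 0.105     ]
carton_or top [0.75464252 0.1593963  0.105     ]
carton_orange 0.84 [0.72957225 0.20957917 0.        ]
carton_small 0.61 [0.70567436 0.04243501 0.        ]
```

View pics/v_w.png

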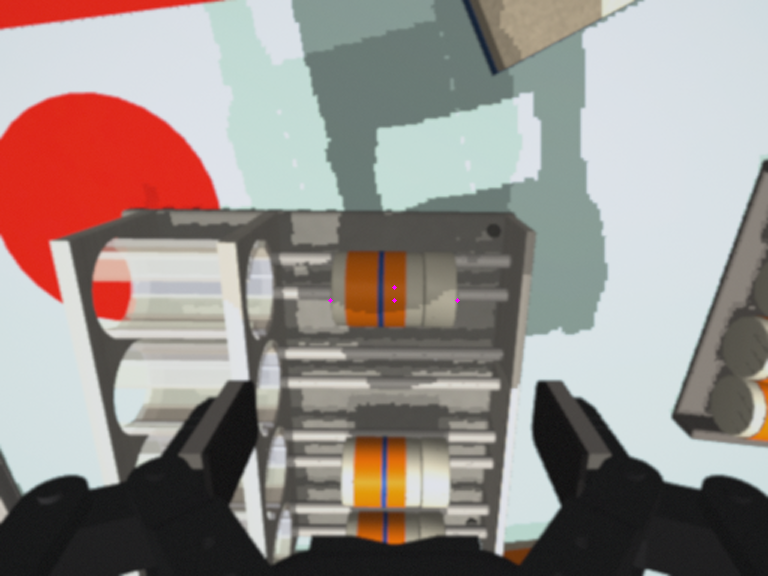

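>>> {"method": "servo_tool", "body": {
  "rows": [
    {"linear":[0,0,0.02],"spin":0},
    {"linear":[0,0,0.03],"spin":0},
    {"linear":[0,0,0.03],"spin":0},
    {"linear":[0,0,0.02],"spin":0},
    {"linear":[0,0,0.012],"spin":0},
    {"linear":[0,0,0.006],"spin":0},
    {"linear":[0,0,0],"spin":0}
  ]
}}

```text
time_s: 27.63
ee_pos: [0.4693, 0.1214, 0.032]
orientation: [-0.174, -3.136, 0.001]
wrist_force: [-0.9, 0.5, 1.9]
grip_width: 0.0853
```

>>> {"method": "servo_tool", "body": {
  "rows": [
    {"linear":[0,0,0],"spin":0},
    {"linear":[0,0,0],"spin":0},
    {"linear":[0,0,0],"spin":0},
    {"linear":[0,0,0],"spin":0},
    {"linear":[0,0,0],"spin":0},
    {"linear":[0,0,0],"spin":0},
    {"linear":[0,0,0],"spin":0},
    {"linear":[0,0,0],"spin":0}
  ],
  "gripper": 1
}}

```text
time_s: 28.3
ee_pos: [0.47, 0.1216, 0.033]
orientation: [0.175, 3.135, 0.001]
wrist_force: [-0.4, 1.8, 4.9]
grip_width: 0.0614
```

```bash
python3 - <<'E'
from h import *
go()
snap('wrist','w_w',None,1.5)
snap('scene','w_s',(230,140,160,120),5)
E
```

```text
t 28.3 pos [0.47   0.1216 0.033 ] head 173.6 ztool [ 1.3e-03  4.0e-04 -1.0e+00] w 0.0614 F [-0.4  1.8  4.9]
```

View pics/w_w.png

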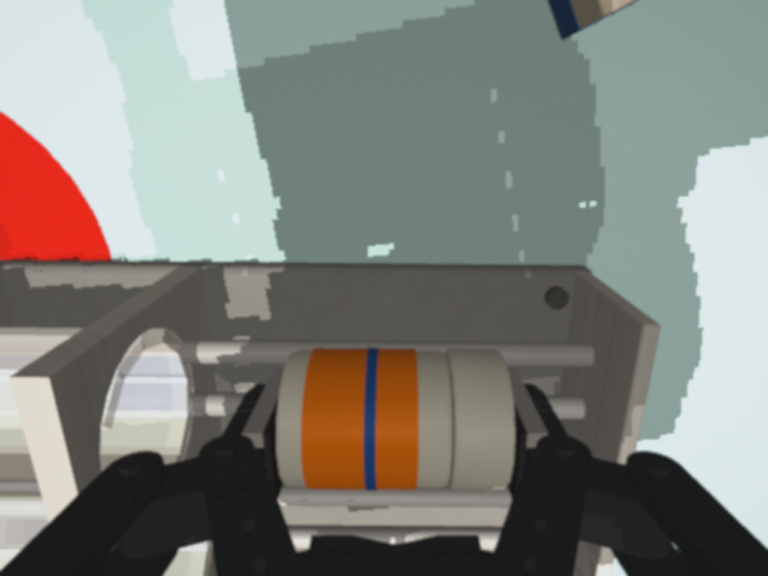

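View pics/w_s.png

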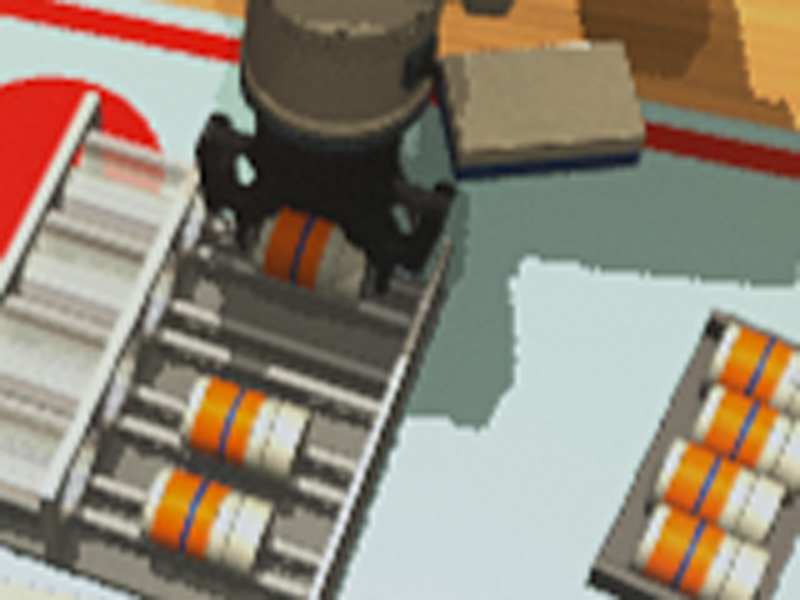

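>>> {"method": "servo_tool", "body": {
  "rows": [
    {"linear":[0,0,-0.008],"spin":0},
    {"linear":[0,0,-0.02],"spin":0},
    {"linear":[0,0,-0.03],"spin":0},
    {"linear":[0,0,-0.03],"spin":0},
    {"linear":[0.0006,0.012,-0.025],"spin":0},
    {"linear":[0.001,0.025,-0.01],"spin":0},
    {"linear":[0.001,0.03,0],"spin":0},
    {"linear":[0.001,0.03,0],"spin":0},
    {"linear":[0.001,0.03,0],"spin":0},
    {"linear":[0.001,0.03,0],"spin":0},
    {"linear":[0.001,0.03,0],"spin":0},
    {"linear":[0.001,0.03,0],"spin":0},
    {"linear":[0.001,0.022,0],"spin":0},
    {"linear":[0.001,0.0156,0],"spin":0},
    {"linear":[0,0,0],"spin":3.5},
    {"linear":[0,0,0],"spin":3.5},
    {"linear":[0,0,0],"spin":0},
    {"linear":[0,0,0],"spin":0}
  ]
}}

```text
time_s: 29.9
ee_pos: [0.4882, 0.3753, 0.156]
orientation: [0.364, 3.12, 0.0]
wrist_force: [0.1, -0.5, -1.4]
grip_width: 0.0613
```

```bash
python3 - <<'E'
from h import *
go([.4888,.3757,.07],166.6)
snap('wrist','x_w',None,1.5)
E
```

```text
t 29.9 pos [0.4882 0.3753 0.156 ] head 166.71 ztool [ 2.e-04  1.e-04 -1.e+00] w 0.0613 F [ 0.1 -0.5 -1.4]
linear mm [-0.5  0.5 86. ]
spin 0.11 (or +-180) q6 -44.7
```

View pics/x_w.png

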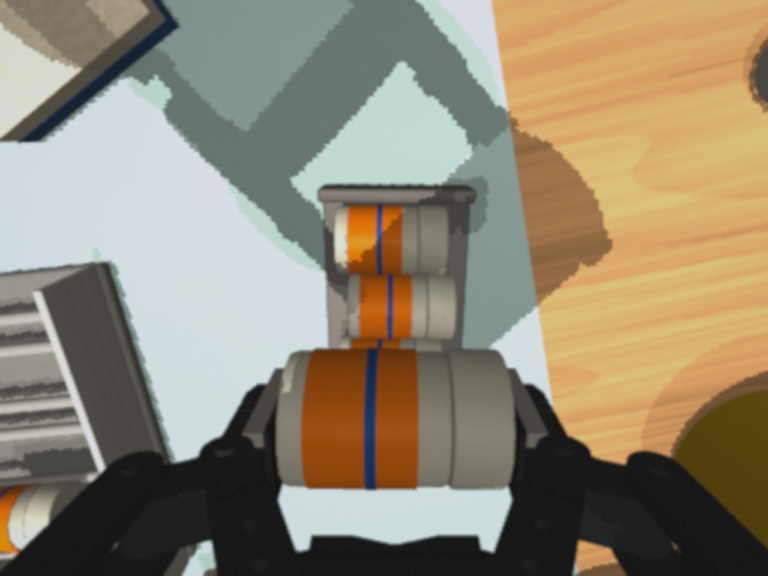

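```bash
python3 - <<'E'
from h import *
c=cam('wrist'); b=lambda u,v,z:back(c,(u/1.5-.5,v/1.5-.5),z)
y=np.deg2rad(-13.4);ex=np.array([np.cos(y),np.sin(y),0]);ey=np.array([-np.sin(y),np.cos(y),0]); o=np.array([.5277,.3664,0])
def L(p): return round((p-o)@ex,4),round((p-o)@ey,4)
print('boundary',L(b(398,275,.03))); print('wall top inner/outer',L(b(397,201,.026)),L(b(397,187,.026)))
print('b1',L((b(334,235,.036)+b(448,235,.036))/2),'b2',L((b(347,305,.036)+b(457,305,.036))/2))
# held canister: axis centre height = TCP+.02
z=state()['ee_pos'][2]
print('held mid ',L(b(397,420,z+.033)),'tcp',L(state()['ee_pos']))
for k in (-.08551,-.0815): pass
E
```

```text
boundary (np.float64(-0.0394), np.float64(0.0011))
wall top inner/outer (np.float64(-0.0818), np.float64(0.0004)) (np.float64(-0.0895), np.float64(0.0003))
b1 (np.float64(-0.0645), np.float64(-0.0029)) b2 (np.float64(-0.023), np.float64(0.0035))
held mid  (np.float64(-0.0478), np.float64(-0.0003)) tcp (np.float64(-0.0404), np.float64(-0.0006))
```

>>> {"method": "servo_tool", "body": {
  "rows": [
    {"linear":[-0.0005,0.0005,0.02],"spin":0.1},
    {"linear":[0,0,0.025],"spin":0},
    {"linear":[0,0,0.025],"spin":0},
    {"linear":[0,0,0.018],"spin":0},
    {"linear":[0,0,0.012],"spin":0},
    {"linear":[0,0,0.007],"spin":0},
    {"linear":[0,0,0.004],"spin":0},
    {"linear":[0,0,0],"spin":0},
    {"linear":[0,0,0],"spin":0}
  ]
}}

```text
time_s: 30.7
ee_pos: [0.4894, 0.3759, 0.0452]
orientation: [0.369, 3.119, 0.001]
wrist_force: [-0.1, -0.4, -0.2]
grip_width: 0.0609
```

```bash
python3 - <<'E'
from h import *
go([.4888,.3757,.041],166.6)
snap('wrist','y_w',None,1.5)
snap('scene','y_s',(320,170,120,90),6)
E
```

```text
t 30.7 pos [0.4894 0.3759 0.0452] head 166.51 ztool [ 1.e-03  6.e-04 -1.e+00] w 0.0609 F [-0.1 -0.4 -0.2]
linear mm [ 0.5 -0.4  4.2]
spin -0.09 (or +-180) q6 -44.5
```

View pics/y_w.png

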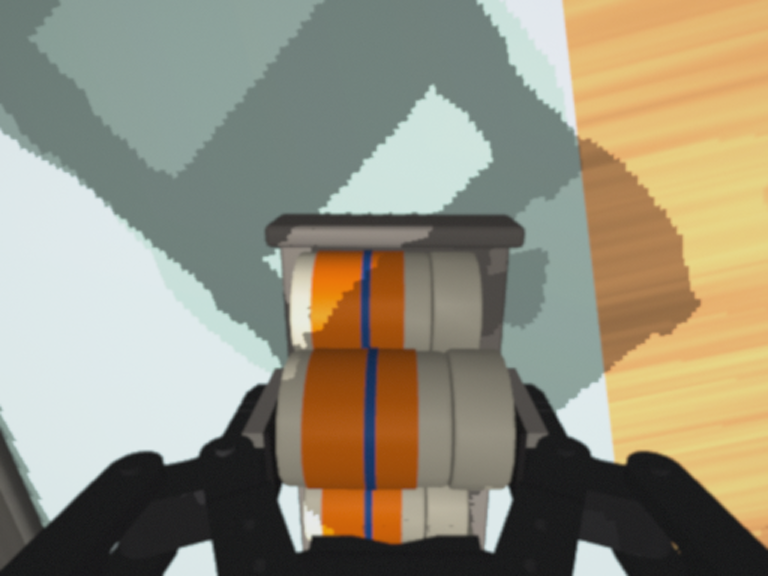

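View pics/y_s.png

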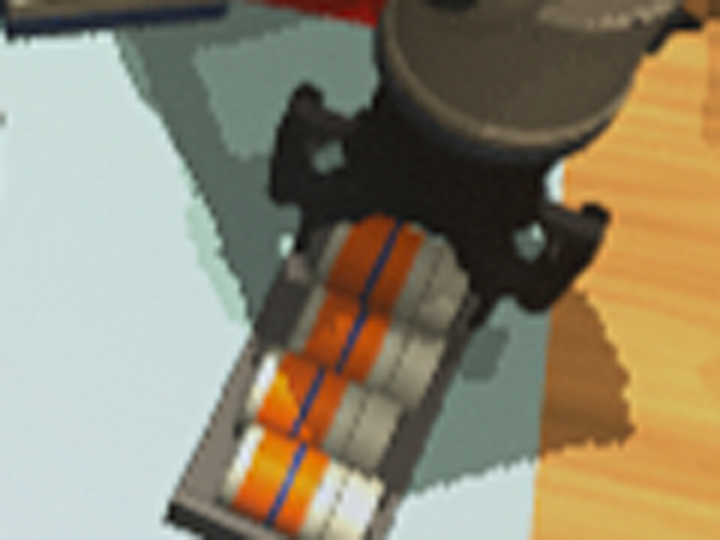

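Well aligned over the gap; lower the last millimetres and watch the force.

>>> {"method": "servo_tool", "body": {
  "rows": [
    {"linear":[0,0,0.0015],"spin":0},
    {"linear":[0,0,0.0015],"spin":0},
    {"linear":[0,0,0],"spin":0}
  ]
}}

```text
time_s: 31.05
ee_pos: [0.4889, 0.3757, 0.0414]
orientation: [0.369, 3.12, 0.0]
wrist_force: [-0.1, -0.0, -1.2]
grip_width: 0.0612
```

>>> {"method": "servo_tool", "body": {
  "rows": [
    {"linear":[0,0,0.001],"spin":0},
    {"linear":[0,0,0],"spin":0}
  ]
}}

```text
time_s: 31.22
ee_pos: [0.4894, 0.3756, 0.0408]
orientation: [0.369, 3.119, 0.0]
wrist_force: [1.2, -2.7, 5.3]
grip_width: 0.0613
```

>>> {"method": "servo_tool", "body": {
  "rows": [
    {"linear":[0,0,0],"spin":0},
    {"linear":[0,0,0],"spin":0},
    {"linear":[0,0,0],"spin":0},
    {"linear":[0,0,0],"spin":0},
    {"linear":[0,0,0],"spin":0},
    {"linear":[0,0,-0.01],"spin":0},
    {"linear":[0,0,-0.025],"spin":0},
    {"linear":[0,0,-0.035],"spin":0},
    {"linear":[0,0,-0.03],"spin":0},
    {"linear":[0,0,-0.02],"spin":0},
    {"linear":[0,0,0],"spin":0},
    {"linear":[0,0,0],"spin":0}
  ],
  "gripper": 0
}}

```text
time_s: 32.22
ee_pos: [0.4894, 0.376, 0.1621]
orientation: [0.369, 3.118, 0.003]
wrist_force: [-0.1, 0.1, -1.0]
grip_width: 0.0852
```

```bash
python3 - <<'E'
from h import *
o=np.array([.544,.005,0]);y=np.deg2rad(-6.3);ex=np.array([np.cos(y),np.sin(y),0]);ey=np.array([-np.sin(y),np.cos(y),0])
go([*(o+.0300*ex+.108*ey)[:2],.16],173.7)
snap('wrist','z_w',None,1.5)
snap('scene','z_s',(230,150,180,135),4)
E
```

```text
t 32.22 pos [0.4894 0.376  0.1621] head 166.5 ztool [ 0.0024  0.0015 -1.    ] w 0.0852 F [-0.1  0.1 -1. ]
linear mm [-155.9 -237.1    2. ]
spin -7.2 (or +-180) q6 -44.5
```

View pics/z_w.png

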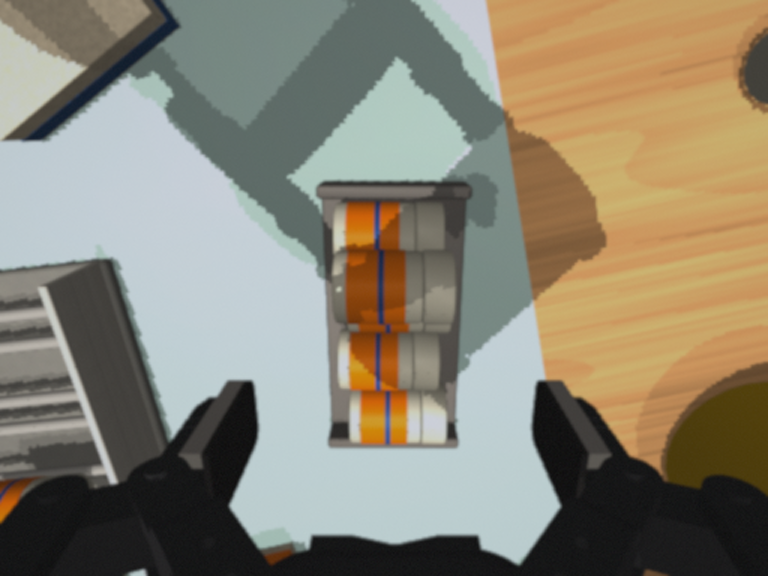

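View pics/z_s.png

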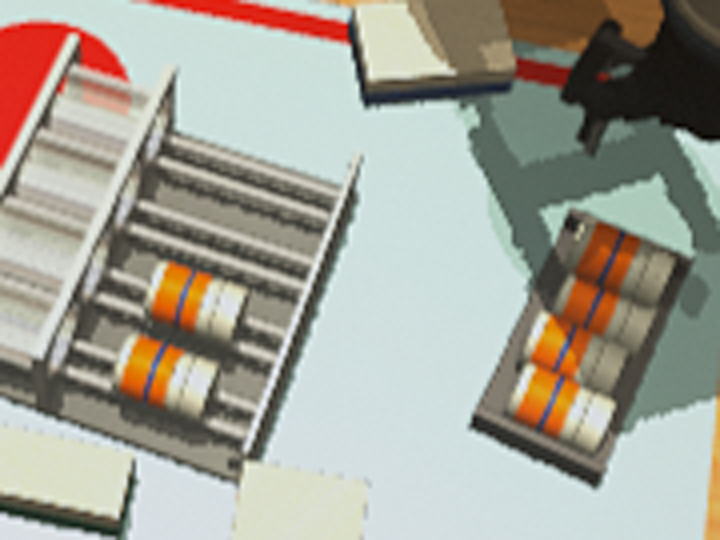

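>>> {"method": "servo_tool", "body": {
  "rows": [
    {"linear":[-0.009,-0.0137,0],"spin":0},
    {"linear":[-0.018,-0.0274,0],"spin":0},
    {"linear":[-0.018,-0.0274,0],"spin":0},
    {"linear":[-0.018,-0.0274,0],"spin":0},
    {"linear":[-0.018,-0.0274,0],"spin":0},
    {"linear":[-0.018,-0.0274,0],"spin":0},
    {"linear":[-0.018,-0.0274,0],"spin":0},
    {"linear":[-0.018,-0.0274,0],"spin":0},
    {"linear":[-0.0135,-0.0205,0],"spin":0},
    {"linear":[-0.0075,-0.0111,0],"spin":0},
    {"linear":[0,0,0],"spin":-3.6},
    {"linear":[0,0,0],"spin":-3.6},
    {"linear":[0,0,0],"spin":0},
    {"linear":[0,0,0],"spin":0},
    {"linear":[0,0,0],"spin":0}
  ]
}}

```text
time_s: 33.57
ee_pos: [0.5848, 0.1091, 0.1599]
orientation: [-0.175, -3.136, 0.0]
wrist_force: [0.3, 1.4, 0.3]
grip_width: 0.0852
```

```bash
python3 - <<'E'
from h import *
o=np.array([.544,.005,0]);y=np.deg2rad(-6.3);ex=np.array([np.cos(y),np.sin(y),0]);ey=np.array([-np.sin(y),np.cos(y),0])
p=o+.03*ex+.108*ey
go([*p[:2],.033],173.7)
snap('wrist','aa_w',None,1.5,proj(cam('wrist'),[p+[0,0,.053],p-.031*ey+[0,0,.073],p+.031*ey+[0,0,.073],p+.02*ex+[0,0,.053],p-.02*ex+[0,0,.053]]))
E
```

```text
t 33.57 pos [0.5848 0.1091 0.1599] head 173.6 ztool [-9.e-04 -0.e+00 -1.e+00] w 0.0852 F [0.3 1.4 0.3]
linear mm [ -0.9   0.  126.9]
spin -0.1 (or +-180) q6 -78.8
```

View pics/aa_w.png

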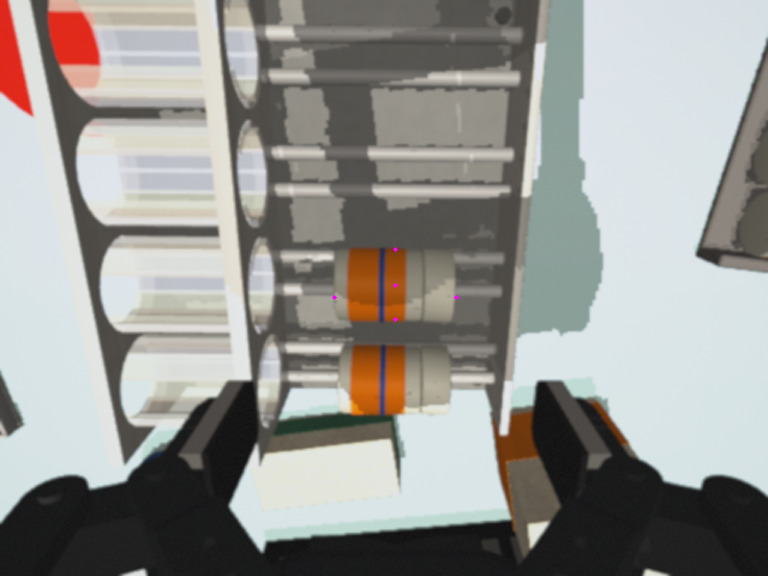

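>>> {"method": "servo_tool", "body": {
  "rows": [
    {"linear":[-0.0005,0,0.02],"spin":0},
    {"linear":[0,0,0.03],"spin":0},
    {"linear":[0,0,0.03],"spin":0},
    {"linear":[0,0,0.025],"spin":0},
    {"linear":[0,0,0.015],"spin":0},
    {"linear":[0,0,0.007],"spin":0},
    {"linear":[0,0,0],"spin":0}
  ]
}}

```text
time_s: 34.2
ee_pos: [0.585, 0.1088, 0.0321]
orientation: [-0.173, -3.135, 0.0]
wrist_force: [-0.8, 0.2, 0.1]
grip_width: 0.0853
```

>>> {"method": "servo_tool", "body": {
  "rows": [
    {"linear":[0,0,0],"spin":0},
    {"linear":[0,0,0],"spin":0},
    {"linear":[0,0,0],"spin":0},
    {"linear":[0,0,0],"spin":0},
    {"linear":[0,0,0],"spin":0},
    {"linear":[0,0,0],"spin":0},
    {"linear":[0,0,0],"spin":0},
    {"linear":[0,0,0],"spin":0}
  ],
  "gripper": 1
}}

```text
time_s: 34.87
ee_pos: [0.5864, 0.1088, 0.0346]
orientation: [0.173, 3.135, 0.001]
wrist_force: [-1.5, 2.1, 7.6]
grip_width: 0.0615
```

>>> {"method": "servo_tool", "body": {
  "rows": [
    {"linear":[0,0,-0.008],"spin":0},
    {"linear":[0,0,-0.02],"spin":0},
    {"linear":[0,0,-0.03],"spin":0},
    {"linear":[0,0,-0.03],"spin":0},
    {"linear":[0,0,-0.03],"spin":0},
    {"linear":[0,0,-0.02],"spin":0},
    {"linear":[0,0,0],"spin":0}
  ]
}}

```text
time_s: 35.45
ee_pos: [0.5878, 0.1089, 0.1767]
orientation: [0.172, 3.129, 0.002]
wrist_force: [1.4, -0.3, -1.0]
grip_width: 0.0614
```

```bash
python3 - <<'E'
from h import *
go([.5277,.3664,.16],166.6)
snap('wrist','ab_w',None,1)
E
```

```text
t 35.45 pos [0.5878 0.1089 0.1767] head 173.69 ztool [ 7.4e-03  6.0e-04 -1.0e+00] w 0.0614 F [ 1.4 -0.3 -1. ]
linear mm [ 88.2 249.3  16.4]
spin 7.09 (or +-180) q6 -78.9
```

View pics/ab_w.png

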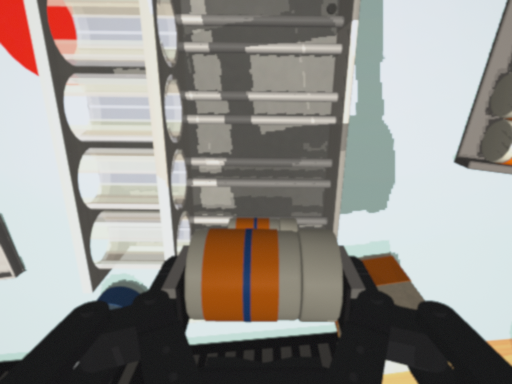

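>>> {"method": "servo_tool", "body": {
  "rows": [
    {"linear":[0.004,0.012,0],"spin":0},
    {"linear":[0.009,0.025,0],"spin":0},
    {"linear":[0.0095,0.027,0],"spin":0},
    {"linear":[0.0095,0.027,0],"spin":0},
    {"linear":[0.0095,0.027,0],"spin":0},
    {"linear":[0.0095,0.027,0],"spin":0},
    {"linear":[0.0095,0.027,0],"spin":0},
    {"linear":[0.0095,0.027,0],"spin":0},
    {"linear":[0.009,0.025,0],"spin":0},
    {"linear":[0.006,0.0168,0],"spin":0},
    {"linear":[0.0032,0.0085,0],"spin":0},
    {"linear":[0,0,0],"spin":3.6},
    {"linear":[0,0,0],"spin":3.5},
    {"linear":[0,0,0],"spin":0},
    {"linear":[0,0,0],"spin":0},
    {"linear":[0,0,0],"spin":0}
  ]
}}

```text
time_s: 36.83
ee_pos: [0.5253, 0.3658, 0.1711]
orientation: [-0.364, -3.12, 0.001]
wrist_force: [0.3, -0.4, -1.0]
grip_width: 0.0618
```

```bash
python3 - <<'E'
from h import *
go([.5277,.3664,.05],166.6)
snap('wrist','ac_w',None,1.5)
E
```

```text
t 36.83 pos [0.5253 0.3658 0.1711] head 166.69 ztool [-6.e-04 -4.e-04 -1.e+00] w 0.0618 F [ 0.3 -0.4 -1. ]
linear mm [ -2.3   1.2 121.1]
spin 0.09 (or +-180) q6 -47.2
```

View pics/ac_w.png

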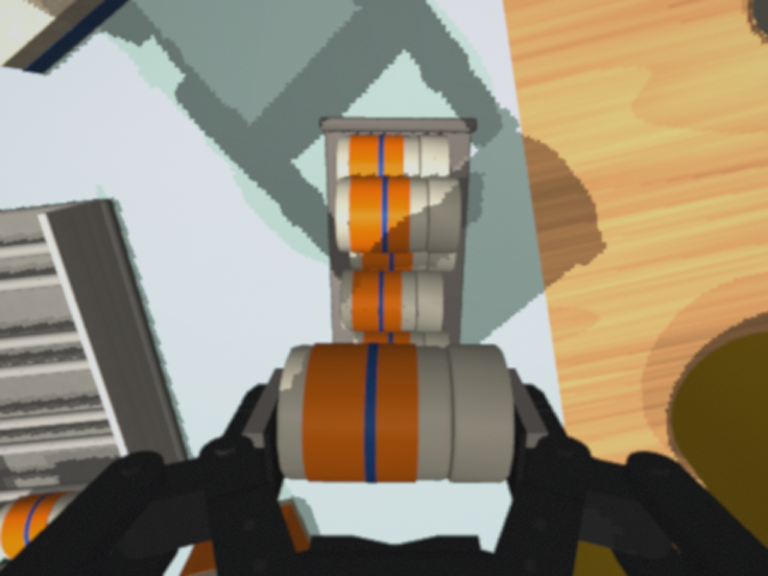

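>>> {"method": "servo_tool", "body": {
  "rows": [
    {"linear":[-0.0018,0.0006,0.02],"spin":0},
    {"linear":[-0.0017,0.0006,0.03],"spin":0},
    {"linear":[0,0,0.03],"spin":0},
    {"linear":[0,0,0.02],"spin":0},
    {"linear":[0,0,0.014],"spin":0},
    {"linear":[0,0,0.007],"spin":0},
    {"linear":[0,0,0.003],"spin":0},
    {"linear":[0,0,0],"spin":0},
    {"linear":[0,0,0],"spin":0}
  ]
}}

```text
time_s: 37.63
ee_pos: [0.5296, 0.3667, 0.0483]
orientation: [0.366, 3.119, 0.001]
wrist_force: [0.2, 0.4, -1.0]
grip_width: 0.0616
```

```bash
python3 - <<'E'
from h import *
go([.5277,.3664,.042],166.6)
snap('wrist','ad_w',None,1.5)
snap('scene','ad_s',(320,170,120,90),6)
E
```

```text
t 37.63 pos [0.5296 0.3667 0.0483] head 166.61 ztool [ 1.1e-03  6.0e-04 -1.0e+00] w 0.0616 F [ 0.2  0.4 -1. ]
linear mm [ 1.8 -0.7  6.3]
spin 0.01 (or +-180) q6 -47.2
```

View pics/ad_w.png

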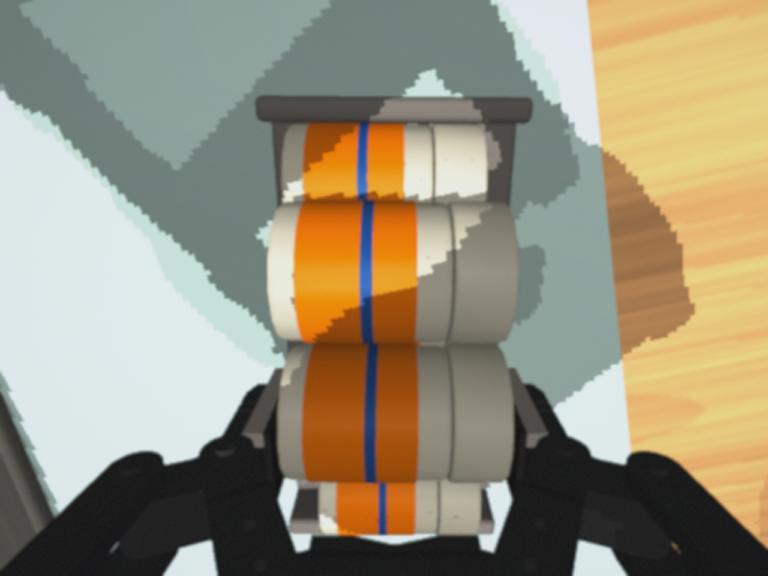

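View pics/ad_s.png

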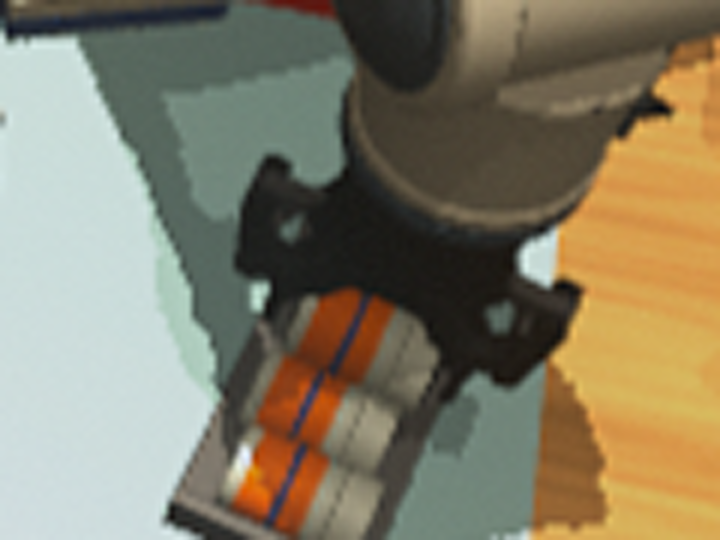

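>>> {"method": "servo_tool", "body": {
  "rows": [
    {"linear":[0,0,0.003],"spin":0},
    {"linear":[0,0,0.0015],"spin":0},
    {"linear":[0,0,0],"spin":0}
  ]
}}

```text
time_s: 37.98
ee_pos: [0.529, 0.3664, 0.0428]
orientation: [-0.367, -3.12, 0.0]
wrist_force: [-0.3, 0.5, -0.3]
grip_width: 0.0613
```

>>> {"method": "servo_tool", "body": {
  "rows": [
    {"linear":[0,0,0.001],"spin":0},
    {"linear":[0,0,0],"spin":0}
  ]
}}

```text
time_s: 38.15
ee_pos: [0.5293, 0.3665, 0.0421]
orientation: [0.367, 3.12, 0.0]
wrist_force: [-0.2, -1.1, 1.3]
grip_width: 0.0613
```

>>> {"method": "servo_tool", "body": {
  "rows": [
    {"linear":[0,0,0.0007],"spin":0},
    {"linear":[0,0,0],"spin":0}
  ]
}}

```text
time_s: 38.32
ee_pos: [0.5294, 0.3665, 0.042]
orientation: [0.366, 3.119, 0.001]
wrist_force: [-2.1, -1.6, 11.8]
grip_width: 0.0611
```

>>> {"method": "servo_tool", "body": {
  "rows": [
    {"linear":[0,0,0],"spin":0},
    {"linear":[0,0,0],"spin":0},
    {"linear":[0,0,0],"spin":0},
    {"linear":[0,0,0],"spin":0},
    {"linear":[0,0,0],"spin":0},
    {"linear":[0,0,-0.01],"spin":0},
    {"linear":[0,0,-0.025],"spin":0},
    {"linear":[0,0,-0.035],"spin":0},
    {"linear":[0,0,-0.03],"spin":0},
    {"linear":[0,0,-0.02],"spin":0},
    {"linear":[0,0,0],"spin":0},
    {"linear":[0,0,0],"spin":0}
  ],
  "gripper": 0
}}

```text
time_s: 39.32
ee_pos: [0.5296, 0.3668, 0.163]
orientation: [0.366, 3.118, 0.003]
wrist_force: [-0.3, -0.0, -0.0]
grip_width: 0.0853
```

```bash
python3 - <<'E'
from h import *
o=np.array([.544,.005,0]);y=np.deg2rad(-6.3);ex=np.array([np.cos(y),np.sin(y),0]);ey=np.array([-np.sin(y),np.cos(y),0])
go([*(o+.088*ex+.108*ey)[:2],.16],173.7)
snap('wrist','ae_w',None,1.5)
E
```

```text
t 39.32 pos [0.5296 0.3668 0.163 ] head 166.6 ztool [ 0.0025  0.0014 -1.    ] w 0.0853 F [-0.3 -0.  -0. ]
linear mm [-171.8 -230.6    2.9]
spin -7.1 (or +-180) q6 -47.2
```

View pics/ae_w.png

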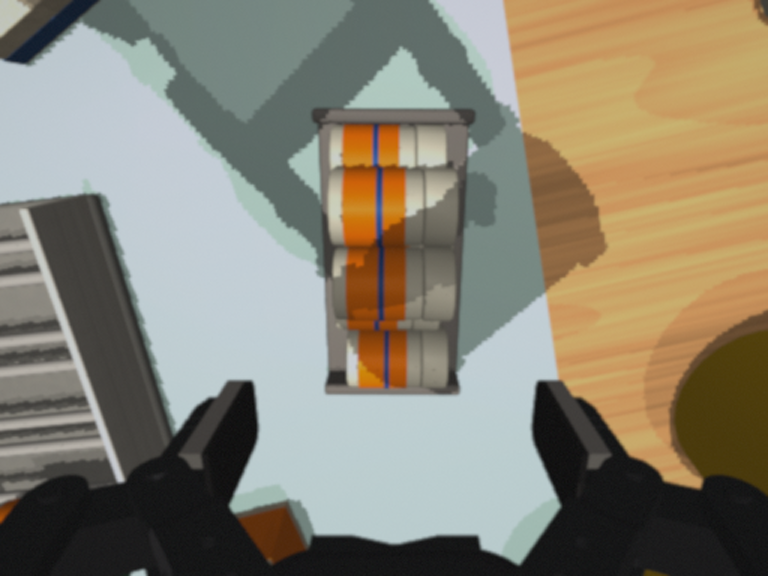

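>>> {"method": "servo_tool", "body": {
  "rows": [
    {"linear":[-0.01,-0.0134,0],"spin":0},
    {"linear":[-0.02,-0.0268,0],"spin":0},
    {"linear":[-0.02,-0.0268,0],"spin":0},
    {"linear":[-0.02,-0.0268,0],"spin":0},
    {"linear":[-0.02,-0.0268,0],"spin":0},
    {"linear":[-0.02,-0.0268,0],"spin":0},
    {"linear":[-0.02,-0.0268,0],"spin":0},
    {"linear":[-0.02,-0.0268,0],"spin":0},
    {"linear":[-0.0145,-0.0193,0],"spin":0},
    {"linear":[-0.0075,-0.0104,0],"spin":0},
    {"linear":[0,0,0],"spin":-3.6},
    {"linear":[0,0,0],"spin":-3.5},
    {"linear":[0,0,0],"spin":0},
    {"linear":[0,0,0],"spin":0},
    {"linear":[0,0,0],"spin":0}
  ]
}}

```text
time_s: 40.62
ee_pos: [0.6425, 0.1027, 0.1607]
orientation: [-0.175, -3.136, 0.0]
wrist_force: [-0.3, -0.8, 0.3]
grip_width: 0.0853
```

```bash
python3 - <<'E'
from h import *
o=np.array([.544,.005,0]);y=np.deg2rad(-6.3);ex=np.array([np.cos(y),np.sin(y),0]);ey=np.array([-np.sin(y),np.cos(y),0])
p=o+.088*ex+.108*ey
go([*p[:2],.033],173.7)
snap('wrist','af_w',None,1.5,proj(cam('wrist'),[p+[0,0,.053],p-.031*ey+[0,0,.073],p+.031*ey+[0,0,.073],p+.02*ex+[0,0,.053],p-.02*ex+[0,0,.053]]))
E
```

```text
t 40.62 pos [0.6425 0.1027 0.1607] head 173.61 ztool [-0.001  0.    -1.   ] w 0.0853 F [-0.3 -0.8  0.3]
linear mm [-9.000e-01  1.000e-01  1.277e+02]
spin -0.09 (or +-180) q6 -79.8
```

View pics/af_w.png

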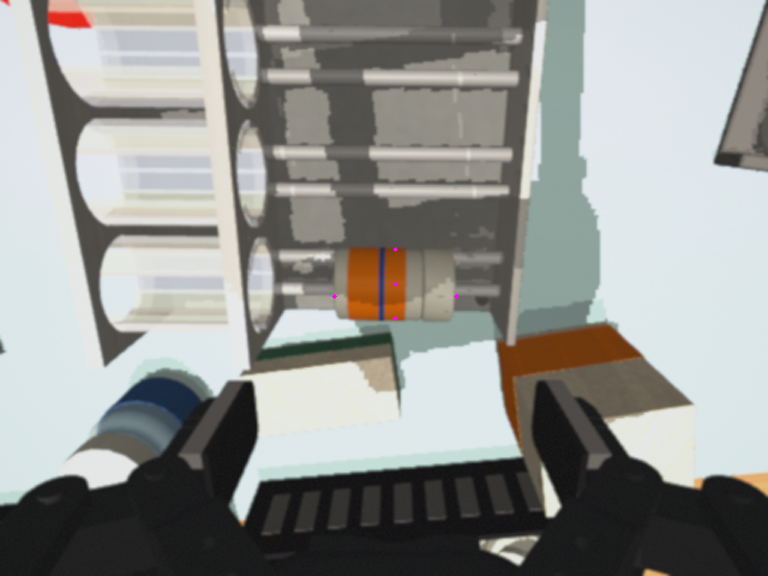

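```bash
python3 - <<'E'
from h import *
c=cam('wrist'); b=lambda u,v,z:back(c,(u/1.5-.5,v/1.5-.5),z).round(3)
print(b(497,342,0),b(610,325,0),'top',b(516,378,.105),b(640,358,.105)); print('small',b(390,335,0),b(395,360,.04),b(258,347,0)); print('jar',b(158,372,0.05))
E
```

```text
[0.71  0.166 0.   ] [0.706 0.243 0.   ] top [0.678 0.155 0.105] [0.674 0.212 0.105]
small [0.697 0.093 0.   ] [0.696 0.097 0.04 ] [0.695 0.001 0.   ]
jar [ 0.683 -0.043  0.05 ]
```

>>> {"method": "servo_tool", "body": {
  "rows": [
    {"linear":[-0.0005,0,0.02],"spin":0},
    {"linear":[0,0,0.03],"spin":0},
    {"linear":[0,0,0.03],"spin":0},
    {"linear":[0,0,0.025],"spin":0},
    {"linear":[0,0,0.015],"spin":0},
    {"linear":[0,0,0.007],"spin":0},
    {"linear":[0,0,0],"spin":0}
  ]
}}

```text
time_s: 41.25
ee_pos: [0.6425, 0.1023, 0.0327]
orientation: [-0.173, -3.134, 0.0]
wrist_force: [-0.2, -0.3, 0.4]
grip_width: 0.0855
```

>>> {"method": "servo_tool", "body": {
  "rows": [
    {"linear":[0,0,0],"spin":0},
    {"linear":[0,0,0],"spin":0},
    {"linear":[0,0,0],"spin":0},
    {"linear":[0,0,0],"spin":0},
    {"linear":[0,0,0],"spin":0},
    {"linear":[0,0,0],"spin":0},
    {"linear":[0,0,0],"spin":0},
    {"linear":[0,0,0],"spin":0}
  ],
  "gripper": 1
}}

```text
time_s: 41.92
ee_pos: [0.6444, 0.1023, 0.0358]
orientation: [0.173, 3.134, 0.001]
wrist_force: [-0.8, 0.3, 8.5]
grip_width: 0.0613
```

>>> {"method": "servo_tool", "body": {
  "rows": [
    {"linear":[0,0,-0.008],"spin":0},
    {"linear":[0,0,-0.02],"spin":0},
    {"linear":[0,0,-0.03],"spin":0},
    {"linear":[0,0,-0.03],"spin":0},
    {"linear":[0,0,-0.03],"spin":0},
    {"linear":[0,0,-0.02],"spin":0},
    {"linear":[0,0,0],"spin":0},
    {"linear":[0,0,0],"spin":0}
  ]
}}

```text
time_s: 42.58
ee_pos: [0.6441, 0.1022, 0.1743]
orientation: [0.173, 3.133, 0.001]
wrist_force: [-0.2, 0.4, -0.9]
grip_width: 0.0612
```

```bash
python3 - <<'E'
from h import *
go([.5666,.3571,.16],166.6)
snap('wrist','ag_w',None,1)
E
```

```text
t 42.58 pos [0.6441 0.1022 0.1743] head 173.7 ztool [ 3.4e-03  2.0e-04 -1.0e+00] w 0.0612 F [-0.2  0.4 -0.9]
linear mm [105.1 244.8  14.1]
spin 7.1 (or +-180) q6 -79.9
```

View pics/ag_w.png

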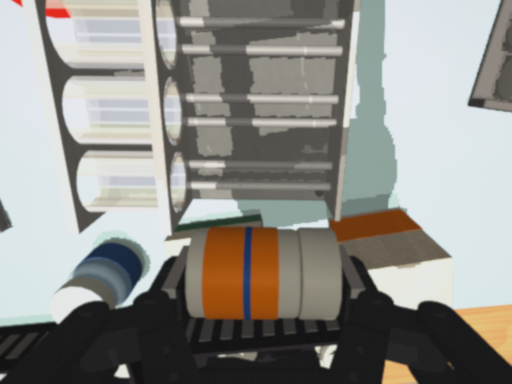

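>>> {"method": "servo_tool", "body": {
  "rows": [
    {"linear":[0.005,0.012,0],"spin":0},
    {"linear":[0.0105,0.025,0],"spin":0},
    {"linear":[0.011,0.0265,0],"spin":0},
    {"linear":[0.011,0.0265,0],"spin":0},
    {"linear":[0.011,0.0265,0],"spin":0},
    {"linear":[0.011,0.0265,0],"spin":0},
    {"linear":[0.011,0.0265,0],"spin":0},
    {"linear":[0.011,0.0265,0],"spin":0},
    {"linear":[0.0105,0.025,0],"spin":0},
    {"linear":[0.0075,0.0165,0],"spin":0},
    {"linear":[0.0035,0.008,0],"spin":0},
    {"linear":[0,0,0],"spin":3.6},
    {"linear":[0,0,0],"spin":3.5},
    {"linear":[0,0,0],"spin":0},
    {"linear":[0,0,0],"spin":0},
    {"linear":[0,0,0],"spin":0}
  ]
}}

```text
time_s: 43.97
ee_pos: [0.5679, 0.357, 0.1718]
orientation: [-0.364, -3.12, 0.001]
wrist_force: [0.1, -0.1, -0.6]
grip_width: 0.0611
```

```bash
python3 - <<'E'
from h import *
go([.5682,.3570,.05],166.6)
snap('wrist','ah_w',None,1.5)
E
```

```text
t 43.97 pos [0.5679 0.357  0.1718] head 166.69 ztool [-7.e-04 -4.e-04 -1.e+00] w 0.0611 F [ 0.1 -0.1 -0.6]
linear mm [-4.000e-01  1.000e-01  1.218e+02]
spin 0.09 (or +-180) q6 -49.6
```

View pics/ah_w.png

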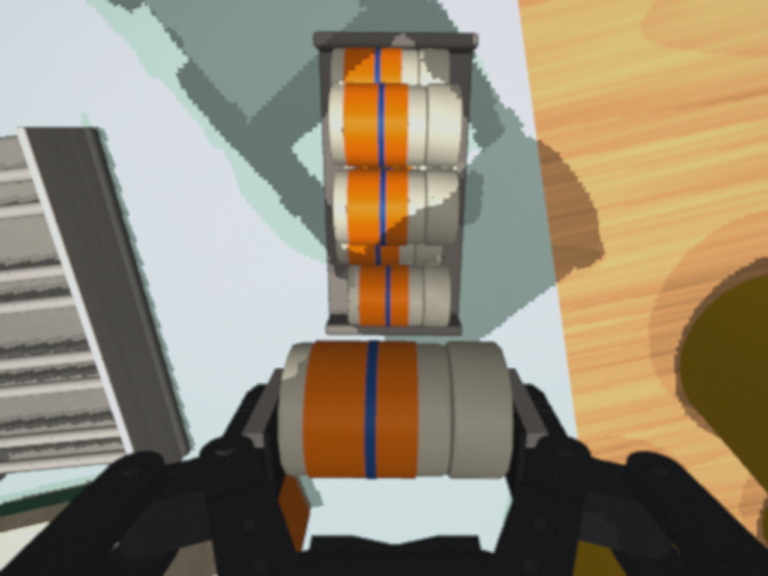

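>>> {"method": "servo_tool", "body": {
  "rows": [
    {"linear":[-0.0004,0,0.02],"spin":0},
    {"linear":[0,0,0.03],"spin":0},
    {"linear":[0,0,0.03],"spin":0},
    {"linear":[0,0,0.02],"spin":0},
    {"linear":[0,0,0.014],"spin":0},
    {"linear":[0,0,0.005],"spin":0},
    {"linear":[0,0,0],"spin":0},
    {"linear":[0,0,0],"spin":0}
  ]
}}

```text
time_s: 44.68
ee_pos: [0.5688, 0.3574, 0.0538]
orientation: [0.366, 3.12, 0.001]
wrist_force: [0.6, 0.1, -0.8]
grip_width: 0.0611
```

```bash
python3 - <<'E'
from h import *
go([.5682,.3570,.0435],166.6)
snap('wrist','ai_w',None,1.5)
E
```

```text
t 44.68 pos [0.5688 0.3574 0.0538] head 166.61 ztool [ 5.e-04  3.e-04 -1.e+00] w 0.0611 F [ 0.6  0.1 -0.8]
linear mm [ 0.5 -0.5 10.3]
spin 0.01 (or +-180) q6 -49.6
```

View pics/ai_w.png

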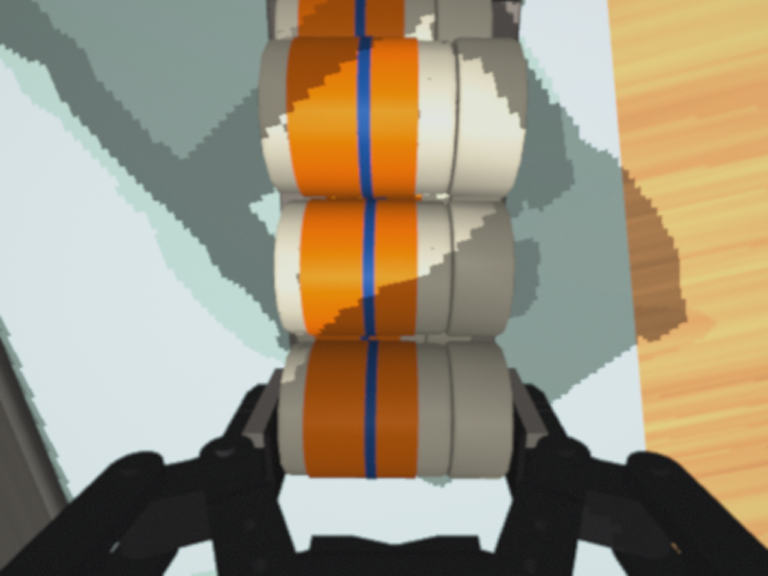

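>>> {"method": "servo_tool", "body": {
  "rows": [
    {"linear":[0,0,0.004],"spin":0},
    {"linear":[0,0,0.003],"spin":0},
    {"linear":[0,0,0.0015],"spin":0},
    {"linear":[0,0,0],"spin":0}
  ]
}}

```text
time_s: 45.07
ee_pos: [0.5683, 0.3573, 0.0445]
orientation: [-0.367, -3.12, 0.0]
wrist_force: [0.3, -0.1, -0.7]
grip_width: 0.0611
```

>>> {"method": "servo_tool", "body": {
  "rows": [
    {"linear":[0,0,0.001],"spin":0},
    {"linear":[0,0,0],"spin":0}
  ]
}}

```text
time_s: 45.23
ee_pos: [0.5686, 0.3574, 0.0439]
orientation: [0.366, 3.12, 0.0]
wrist_force: [-0.4, -0.7, -0.2]
grip_width: 0.0615
```

>>> {"method": "servo_tool", "body": {
  "rows": [
    {"linear":[0,0,0.001],"spin":0},
    {"linear":[0,0,0],"spin":0}
  ]
}}

```text
time_s: 45.4
ee_pos: [0.5693, 0.3573, 0.0436]
orientation: [0.366, 3.118, 0.001]
wrist_force: [2.3, -3.5, 8.1]
grip_width: 0.061
```

Contact. Release and rise.

>>> {"method": "servo_tool", "body": {
  "rows": [
    {"linear":[0,0,0],"spin":0},
    {"linear":[0,0,0],"spin":0},
    {"linear":[0,0,0],"spin":0},
    {"linear":[0,0,0],"spin":0},
    {"linear":[0,0,0],"spin":0},
    {"linear":[0,0,-0.01],"spin":0},
    {"linear":[0,0,-0.025],"spin":0},
    {"linear":[0,0,-0.035],"spin":0},
    {"linear":[0,0,-0.035],"spin":0},
    {"linear":[0,0,-0.035],"spin":0},
    {"linear":[-0.01,0,-0.03],"spin":0},
    {"linear":[-0.015,0,-0.02],"spin":0},
    {"linear":[-0.01,0,0],"spin":0},
    {"linear":[0,0,0],"spin":0},
    {"linear":[0,0,0],"spin":0}
  ],
  "gripper": 0
}}

```text
time_s: 46.65
ee_pos: [0.6021, 0.3489, 0.2321]
orientation: [-0.367, -3.119, 0.001]
wrist_force: [0.0, 0.0, -1.1]
grip_width: 0.0851
```

```bash
python3 - <<'E'
from h import *
go()
snap('wrist','aj_w',None,1.5)
snap('scene','aj_s',(60,120,350,180),2.2)
snap('scene','aj_s2',(330,185,90,90),6)
c=cam('wrist')
P=[local([.5277,.3664,0],np.deg2rad(-13.4),[[x,yy,.061]])[0] for x in(-.04,0,.04) for yy in (-.031,0,.031)]
print(proj(c,P).round(0).tolist())
y=np.deg2rad(-13.4);ex=np.array([np.cos(y),np.sin(y),0]);ey=np.array([-np.sin(y),np.cos(y),0])
for d in place_of('canister_1','wrist')[:8]:
    p=back(c,d['at'],.061)-[.5277,.3664,.061]; print(round(d['conf'],2),np.round(d['at'],0),(p@ex).round(4),(p@ey).round(4))
E
```

```text
t 46.65 pos [0.6021 0.3489 0.2321] head 166.56 ztool [-1.e-03 -3.e-04 -1.e+00] w 0.0851 F [ 0.   0.  -1.1]
[[228.0, 43.0], [263.0, 44.0], [298.0, 44.0], [230.0, 90.0], [263.0, 90.0], [296.0, 91.0], [231.0, 134.0], [263.0, 134.0], [295.0, 134.0]]
0.78 [266. 135.] 0.0412 0.0036
0.73 [262.  92.] 0.0009 -0.001
0.56 [265.  41.] -0.0421 0.0019
```

View pics/aj_w.png

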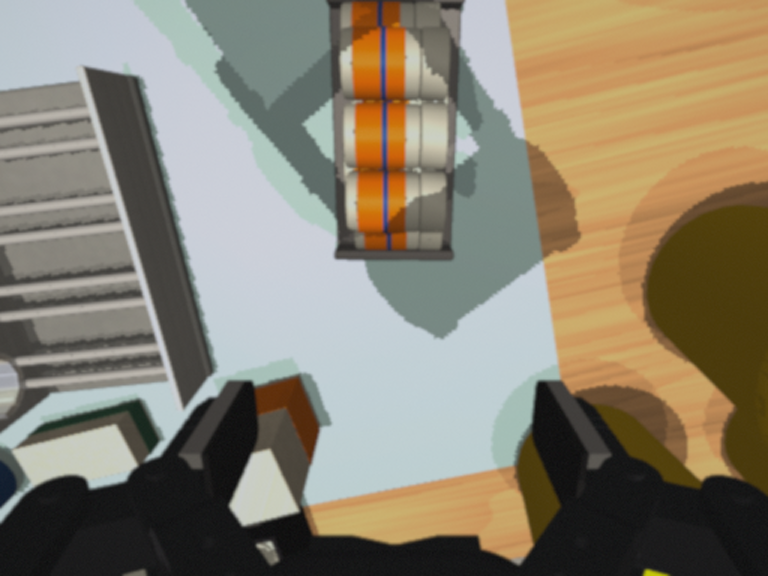

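View pics/aj_s.png

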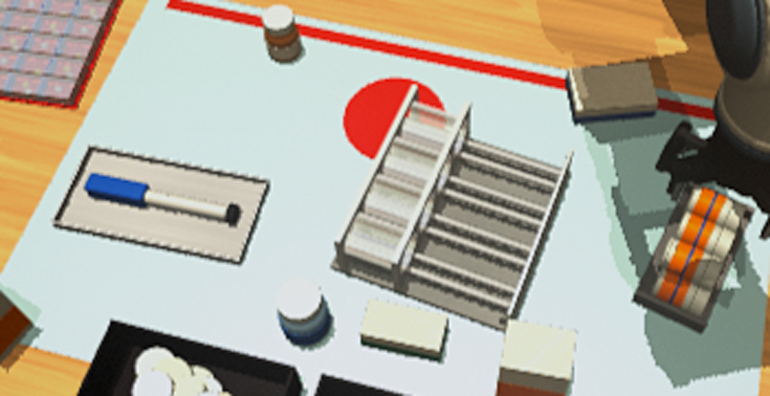

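View pics/aj_s2.png

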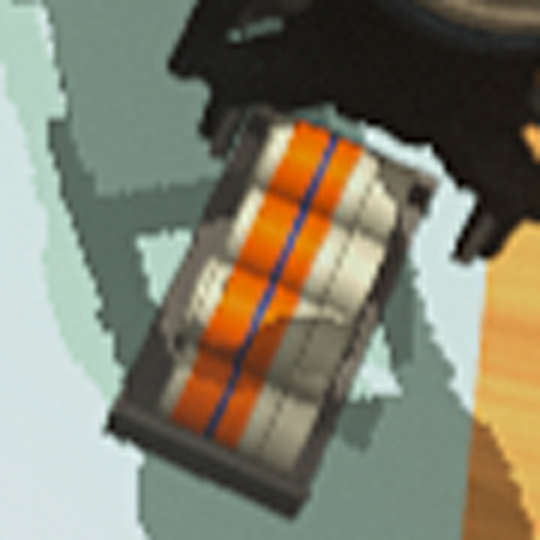

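```bash
python3 - <<'E'
from h import *
print(state()['time_s'], state()['grip_width']); print(hand_in())
E
```

```text
46.85 0.08568565549023419
the job is handed in; nothing more can be done
None
```

I pushed the three canisters present (tubes at x = -87, 29 and 87 mm) out onto the rails; the tube at x = -29 mm was empty. The push rod is in the steel tray, and the canisters fill gap_1 to gap_3. With only three canisters, none goes on top. I handed the job in at about 47 s; no verdict was reported.

**Stack:** the last wrist picture put all three canisters within about 5 mm of their places, lying in line with the tray.
- **Bottom row:** before stacking it measured about 3 mm off centre at most, both across and lengthwise. In the last pictures it shows only in part below the stack; I saw no shift but did not measure it again.

**Rod:** the scene picture shows it wholly inside the instrument tray.

**Bystanders:** I did not measure them at the end, but none looked moved in the last pictures.

**Disagreements:** the top and scene cameras differed by up to about 9 mm in x. I used the wrist camera, and for the magazine also the scene camera, which agreed with the rod tip to a few millimetres.

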